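# Gauge the cup feeder's new bushing, then load it with sample cups

## Task

Before the cup feeder goes back into use, check its new brass-collared bushing with the double-ended plug gauge: push the gauge's GO end (long plug, green band) gently into the bore until the handle's end face meets the bearing block, draw it out, then turn the gauge round and press the NO-GO end (short plug, red band) squarely and lightly against the mouth of the bore to confirm that it is refused. Lay the gauge back in its cradle, then load the feeder by standing one sample cup in its blue well and nesting all the other cups in it, upright, in one straight stack. Do not force the gauge and do not disturb the marker pen, dropper bottle and petri dish beside the work.

Things in the scene. Friction and masses are not known exactly. Their poses are not given: they have to be found in the camera images.
- feeder: cup feeder, fixed: dark base plate 150 x 84 mm (8 mm thick), white bearing block 32 mm thick, 70 mm wide, top at 92 mm, at its -x end; black cover 38 mm high behind it; blue round well at its +x end. Origin: centre of its underside; z up; its -x axis points out of the bore
- bore_mouth (a point): centre of the mouth of the bushing bore in the outer (-x) face of the bearing block, 75 mm from the feeder's origin, 60 mm above the table; axes as the feeder's: the bore runs level along +x. Bore diameter 22 mm, right through the 32 mm block; the brass collar is flush
- well_rim (a point): centre of the upper rim of the blue well, 42 mm above the table, 30 mm from the feeder's origin along its +x; axes as the feeder's. Well outside diameter 66 mm, inside 54 mm, depth 34 mm. A cup properly seated in the well has its underside 32 mm below this point; with k cups below it, 22 mm higher for each
- gauge: double-ended plug gauge, 110 mm long, 120 to 200 g. Origin: middle of its dark square handle, 26 x 26 x 64 mm; x runs along the gauge to the GO end. GO plug (+x end, green band): 20 mm diameter, 28 mm long, nose tapered to 14 mm over its last 5 mm. NO-GO plug (-x end, red band): 24.6 mm diameter, 18 mm long. It lies level in the cradle, handle faces upright; it may go back either way round
- go_shoulder (a point): centre of the handle's +x end face at the root of the GO plug, 32 mm from the gauge's origin; touches the bearing block's face, at bore_mouth, when the GO plug is fully home
- nogo_tip (a point): centre of the NO-GO plug's end face, 50 mm from the gauge's origin along its -x axis
- cradle: fixed light wood gauge cradle: base 76 x 50 x 6 mm with two U saddles 54 mm apart along its x (7 mm thick, 49 mm high), open upwards with flared lips; the gauge lies along x. Slots 30 mm wide for the 26 mm handle, floor 30 mm up; 47 mm between the saddles is free for fingers. Origin: centre of its underside, z up
- cradle_seat (a point): where the gauge's origin lies when it rests in the cradle: 43 mm above the cradle's underside
- cup0: white tapered open cup with green collar, 54 mm tall, about 60 g. The straight collar is its top 22 mm: 60 mm outside, 54 mm inside diameter; below it the body tapers from 51 to 38 mm at the foot. Origin: centre of its underside, z up. Nested cups rest collar on collar, each 22 mm above the one below; in the feeder's well the collar rests on the rim. Up to three alike, some may be absent
- cup1: white tapered open cup with green collar, 54 mm tall, about 60 g. The straight collar is its top 22 mm: 60 mm outside, 54 mm inside diameter; below it the body tapers from 51 to 38 mm at the foot. Origin: centre of its underside, z up. Nested cups rest collar on collar, each 22 mm above the one below; in the feeder's well the collar rests on the rim. Up to three alike, some may be absent
- cup2: white tapered open cup with green collar, 54 mm tall, about 60 g. The straight collar is its top 22 mm: 60 mm outside, 54 mm inside diameter; below it the body tapers from 51 to 38 mm at the foot. Origin: centre of its underside, z up. Nested cups rest collar on collar, each 22 mm above the one below; in the feeder's well the collar rests on the rim. Up to three alike, some may be absent
- shelf_post (a point): foot of the fixed grey upright post of the shelf rack, between feeder and cradle: 72 mm (along world x) by 52 mm, over 1 m tall; this point is its middle, on the table. Arm and tool must pass on the robot's side of it. The shelf it bears hangs about 0.37 to 0.54 m above the table, behind the post's front face. From 50 mm to the right of it to 50 mm to its left the table dips 7 mm
- cycler_corner (a point): the corner nearest the robot, at table height, of the fixed bulky white instrument on the right: from here it reaches 0.3 m to +x and 0.36 m to -y, its front face falling back 31 mm over that width; its front edge is 145 mm high, its top 226 mm
- marker: bystander: white marker pen with a red cap, 135 mm long, 17 mm thick, lying along its y axis; origin: its middle, on the table
- dish: bystander: petri dish, 67 mm diameter, 14 mm tall; origin: centre of its underside
- dropper: bystander: white dropper bottle, 27 mm diameter, 86 mm tall; origin: centre of its underside
Mind the look-alikes: they are no part of the job. Leave any orange or purple look-alike of the cup1 alone.

How it is judged:
On the way, in this order (a step that is already met when the one before it is completed fails the run):
1. the GO end is fully home in the bore, the handle's end face against the bearing block (distance between go_shoulder and bore_mouth below 0.004 m and angle between the x axis of gauge and the x axis of feeder, either way round below 0.08 rad), for 0.2 s.
2. the NO-GO end is pressed squarely against the mouth of the bore and refused (distance between nogo_tip and bore_mouth below 0.005 m and angle between the x axis of gauge and the x axis of feeder, either way round below 0.1 rad and contact force between gauge and feeder above 1 N), for 0.2 s.
3. the gauge lies in its cradle again (distance between gauge and cradle_seat below 0.008 m and angle between the x axis of gauge and the x axis of cradle, either way round below 0.08 rad and linear speed of gauge below 0.02 m/s and contact force between gauge and the fingers below 0.1 N), for 0.2 s.
4. all cups are nested in one stack in the feeder's well (horizontal distance between each of cup0, cup1, cup2 and well_rim below 0.008 m and angle between each of cup0, cup1, cup2's own z axis and vertical below 0.07 rad and (z of cup0 in the frame of well_rim between -0.0355 and -0.0285 m or z of cup0 in the frame of well_rim between -0.0135 and -0.0065 m or z of cup0 in the frame of well_rim between 0.0085 and 0.0155 m) and linear speed of each of cup0, cup1, cup2 below 0.02 m/s and (z of cup1 in the frame of well_rim between -0.0355 and -0.0285 m or z of cup1 in the frame of well_rim between -0.0135 and -0.0065 m or z of cup1 in the frame of well_rim between 0.0085 and 0.0155 m) and (z of cup2 in the frame of well_rim between -0.0355 and -0.0285 m or z of cup2 in the frame of well_rim between -0.0135 and -0.0065 m or z of cup2 in the frame of well_rim between 0.0085 and 0.0155 m)), for 0.2 s.
At the end, for the whole second after the job is handed in: The gauge rests in its cradle (within 8 mm and about 5 degrees of its seat); every cup present stands upright (within 4 degrees) within 8 mm of the well's axis, seated at one of the nested heights (22 mm a cup, within 3.5 mm), at rest and released (all of step 4 and distance between gauge and cradle_seat below 0.008 m and angle between the x axis of gauge and the x axis of cradle, either way round below 0.08 rad and linear speed of gauge below 0.02 m/s); the robot touches nothing.
It fails at once if the gauge is forced: more than 60 N between it and the feeder (contact force between gauge and feeder above 60 N).
It fails at once if the marker is pushed more than 30 mm or tipped over (distance of marker from where it was at the start of the episode above 0.03 m or angle between marker's own z axis and vertical above 0.5 rad).
It fails at once if the dish is pushed more than 30 mm or tipped over (distance of dish from where it was at the start of the episode above 0.03 m or angle between dish's own z axis and vertical above 0.5 rad).
It fails at once if the dropper is pushed more than 30 mm or tipped over (distance of dropper from where it was at the start of the episode above 0.03 m or angle between dropper's own z axis and vertical above 0.5 rad).
Of cup0, cup1, cup2 only 2 to 3 are there at a start; the rules pass over those that are not, and their reading is None.
At some moment in a run one of cup0, cup2 may be knocked a few centimetres aside while the robot is not near it.
It also fails if it takes over 210 s, if anything falls off the work surface, if the arm or the gripper's body presses on something with over 40 N, if the wrist force passes 120 N, or if a joint passes its speed limit or range.

## Robot

A 7-joint arm with a two-finger parallel gripper is mounted at the origin on the work surface; the furniture and walls round the work are solid. World frame = base frame: x ahead of the robot, y to its left, z up, the work surface at z = 0. Lengths are in m, angles in rad, forces in N, time in s.
With the tool pointing down it reaches from about 0.35 to 0.9 m from the base axis. Payload 19.9 kg.
Tool frame: the origin (TCP) lies on the centre line of the jaws, within the pads' length; the fingertips stand 25 mm ahead of it and the grasp point (between the pads) lies 6 mm ahead of it; z points along the fingers, y is the line along which they close (so a half turn about z gives the same grasp; the last joint's range is limited). The gripper opens to 94 mm and grips with 3 to 60 N. Pads are 16 mm wide; open, the fingers measure 119 mm over their backs; the gripper's body (75 mm by 177 mm) begins 78 mm behind the grasp point.
Start: joints at [-1.333, 0.417, -0.01, 1.614, 0.005, 1.111, -0.053], TCP at [0.173, 0.601, 0.23] pointing down, gripper open.
Joint ranges: [-2.81, 2.81], [-0.39, 2.02], [-1.27, 1.25], [0.06, 2.57], [-1.19, 4.33], [0.19, 2], [-2.82, 2.82]. Speed limits (rad/s): [1.89, 1.89, 2.39, 2.39, 3.01, 3.01, 3.01].

## Interface

Orientations are given as [roll, pitch, yaw] about the fixed x, y, z axes, in that order (R = Rz(yaw) Ry(pitch) Rx(roll)).
In Python, from cell import * gives the robot as it stands.
- The arm moves only by the tool send_rows, never from a script. Its argument "deltas" is a list of rows, each a list of 2 entries, a list of its own where there are three numbers: the shift along the tool's x, y, z normalised to -1 to 1, where 1 is 0.1 m, then the turn about the tool's z normalised to -1 to 1, where 1 is 180 degrees. A call has 1 to 20 rows; each row is the pose to reach, as a shift and turn from the pose commanded when the call began, along the tool's axes at that moment, turning the shorter way round; what a row does not reach only later rows make up. A row lasts 1/12 s, in which the tool goes at most 41.7 mm and 7.16 degrees, less where a joint would pass 70% of its speed; a pose out of reach is approached as far as the arm can. A call with a number of a shift or a turn outside -1 to 1 is refused whole. A call with a gripper value outside its range is refused whole. "jaw" is the opening, from 0 (shut) to 1 (fully open), set as the call begins (left out, the last holds). The fingers move at their own pace and stop on an object; "squeeze" is the grip in N (left out, the last holds). Time passes only in rows, so rows that repeat a pose let the fingers close. It gives the time, the measured TCP pose, the force, the opening and the grip force at its end, in the units of the state.
- sense(): the state, without advancing time (a new reading comes with each control period).
- snapshot(name): name is "scene" or "top" or "wrist"; returns (picture, depth): 420x560x3 uint8, red, green, blue; 420x560 float32, m along the optical axis (not along the pixel's ray), 0 where there is no reading.
- camera_params(name): a dict with "fov_y" (degrees; the focal length in pixels is half the picture's height over the tangent of half this angle, whatever the lens; pixels are square), "cx", "cy" (the principal point, pixels), "T" (4x4, takes a point from camera to world coordinates). Camera axes: x right, y up, looking along -z (the intrinsics and any distortion apply to the point x, -y, -z); pixel columns grow to the right and rows downward; lengths in m; the calibration is good to about 2 mm. A picture is of the moment at which its call begins: read the wrist's pose just before it. camera_params takes no time and is no camera call; for the wrist camera it gives the pose at the moment of the call.
- close_job(): hands the job in; it is judged then, once.
Trained networks look in the newest picture that a camera, given by its name, has taken for a name from the list of things; names that differ only in an ending like _2 or _b are one class to them, and where a whole thing is asked for, a point or a joint stands for the part that bears it (a point fixed in the world has none). Each returns a list of dicts, best first, with "score" (0 to 1); they miss things now and then, are a little off and sometimes report something else, mostly with a low value. They report only what shows in the picture. A call takes as long as a camera call. They do not tell look-alikes from the thing itself.
- spot_in(label, camera): "centre" ([column, row] in pixels, amid what is visible of it).
- regions_of(label, camera): "mask" (420x560 bool, what is visible of it) and "centre" ([column, row] in pixels, amid what is visible of it).
- pinpoint(label, camera): "centre" ([column, row] in pixels: a listed point, or the origin of a listed thing).
The state is a dict: "time_s": time; "joint_pos": joint angles; "dq": joint speeds; "joint_efforts": joint torques, N m; "tcp_pos": TCP position; "orientation": TCP orientation; "contact_force": force on the tool from outside, world axes, zero at the start; "torque": the same for the moment, N m; "grip_width": finger opening in m; "grip_force": force on a finger pad.
Only numpy, scipy, OpenCV 4.12 (cv2) and the standard library are available. Lean on these libraries where they do the work, as an engineer would, in place of code of your own. Each camera call takes 0.05 s, during which the arm holds its last target. There are 200 camera calls.

## Working session

There is one attempt and no reset: what is moved stays moved. The work goes in short steps, Python scripts to look and compute and a tool call to move; the robot and the scene stay as the last step left them, time stands still between calls to the robot, and variables do not carry over. Pictures are saved under pics/ and viewed, at most 14 in all, crops included, and the job is handed in when it is done.

Besides the shell and the picture viewer there is one more tool, called after "Call:" by a JSON object that holds its "op" and its "data", one argument or row to a line. send_rows: Moves the arm, as the interface text tells. Scaled input: -1 to 1 covers 0.1 m each way for a shift and 180 degrees each way for a turn. Its arguments: {"type":"object","properties":{"deltas":{"type":"array"},"jaw":{"type":"number"},"squeeze":{"type":"number"}},"required":["deltas"]}

```bash
ls; mkdir -p pics; cat > h.py <<'E'
from cell import *
import numpy as np, cv2
def K(cam):
    p=camera_params(cam); f=210/np.tan(np.radians(p['fov_y'])/2); return f,p['cx'],p['cy'],np.array(p['T'])
def w(cam,uv,d,P=None):
    f,cx,cy,T=P or K(cam); u,v=uv
    return (T@np.array([(u-cx)/f*d,-(v-cy)/f*d,-d,1]))[:3]
def cloud(cam,depth,P=None):
    f,cx,cy,T=P or K(cam); v,u=np.mgrid[0:420,0:560]; d=depth
    c=np.stack([(u-cx)/f*d,-(v-cy)/f*d,-d,np.ones_like(d)],-1); return (c@T.T)[...,:3]
def save(n,im): cv2.imwrite('pics/'+n,im[...,::-1])
E
python3 - <<'E'
from h import *
print(sense())
for c in ['scene','top']:
    print(c,{k:v for k,v in camera_params(c).items()})
    im,d=snapshot(c); save(c+'0.png',im); C=cloud(c,d)
    for l in ['feeder','bore_mouth','well_rim','gauge','go_shoulder','nogo_tip','cradle','cradle_seat','cup0','shelf_post','cycler_corner','marker','dish','dropper']:
        for r in pinpoint(l,c)[:4]:
            u,v=np.round(r['centre']).astype(int)
            if 0<=u<560 and 0<=v<420: print(l,round(r['score'],2),u,v,C[v,u].round(3))
E
```

```text
pics
{'time_s': 0.0, 'joint_pos': array([-1.33248705,  0.41798839, -0.01029537,  1.61420047,  0.00470167,
        1.11069037, -0.05299326]), 'dq': array([ 0.00012818, -0.00024418, -0.00076349, -0.00016237, -0.00027594,
       -0.00012656, -0.0018321 ]), 'joint_efforts': array([-1.06748530e-04, -8.51269841e+01,  6.38765451e-01, -4.25966620e+01,
       -4.88332892e-02,  1.88287284e-02,  1.40506399e-04]), 'tcp_pos': array([0.17252371, 0.60034103, 0.22980526]), 'orientation': array([-3.14033349e+00,  9.78478841e-05,  2.86179230e+00]), 'contact_force': array([1.12431411, 0.41357833, 0.40703305]), 'torque': array([ 0.03558485, -0.0151462 ,  0.03681311]), 'grip_force': 0.0, 'grip_width': 0.09418204802410576}
scene {'fov_y': 51.96830354459824, 'cx': 278.6753422525476, 'cy': 214.98600424263094, 'T': array([[ 0.60586028,  0.57465282, -0.55018856, -0.40751349],
       [-0.79548929,  0.42766176, -0.42930433, -0.63179627],
       [-0.01140633,  0.69776755,  0.71623344,  1.13417126],
       [ 0.        ,  0.        ,  0.        ,  1.        ]])}
feeder 0.68 214 188 [0.387 0.292 0.058]
feeder 0.19 
[... 1310 characters left out ...]
 202 [0.437 0.112 0.058]
go_shoulder 0.6 250 194 [0.466 0.105 0.052]
nogo_tip 0.62 248 215 [0.392 0.114 0.051]
cradle 0.67 251 204 [0.43  0.102 0.057]
cradle 0.61 250 201 [0.441 0.106 0.05 ]
cradle_seat 0.55 253 199 [0.449 0.096 0.038]
cup0 0.76 426 236 [ 0.305 -0.505  0.045]
cup0 0.67 283 211 [ 0.407 -0.009  0.005]
cup0 0.57 321 225 [ 0.353 -0.144  0.008]
cup0 0.57 361 264 [ 0.211 -0.282  0.008]
shelf_post 0.31 182 193 [0.48  0.355 0.01 ]
cycler_corner 0.69 309 209 [ 0.412 -0.103  0.002]
marker 0.55 148 167 [0.577 0.476 0.02 ]
dish 0.67 283 168 [ 0.563 -0.013  0.011]
dropper 0.59 247 203 [0.434 0.116 0.057]
dropper 0.51 254 164 [0.576 0.091 0.034]
dropper 0.49 281 211 [ 0.407 -0.002  0.007]
```

```bash
python3 - <<'E'
import cv2
a=cv2.imread('pics/scene0.png')[120:370,150:480]; cv2.imwrite('pics/scene0c.png',cv2.resize(a,(792,600),interpolation=cv2.INTER_CUBIC))
a=cv2.imread('pics/top0.png')[110:320,120:460]; cv2.imwrite('pics/top0c.png',cv2.resize(a,(800,494),interpolation=cv2.INTER_CUBIC))
E
```

```text
(no output)
```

View pics/scene0c.png

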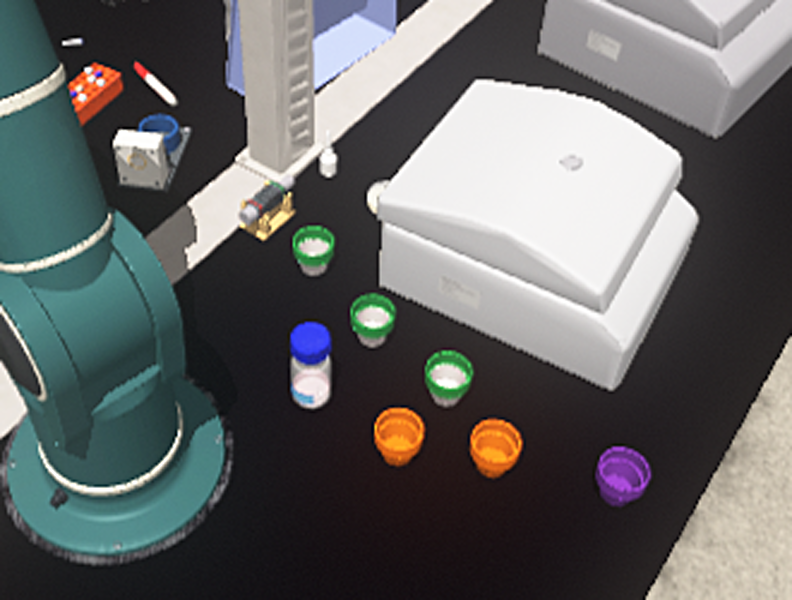

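View pics/top0c.png

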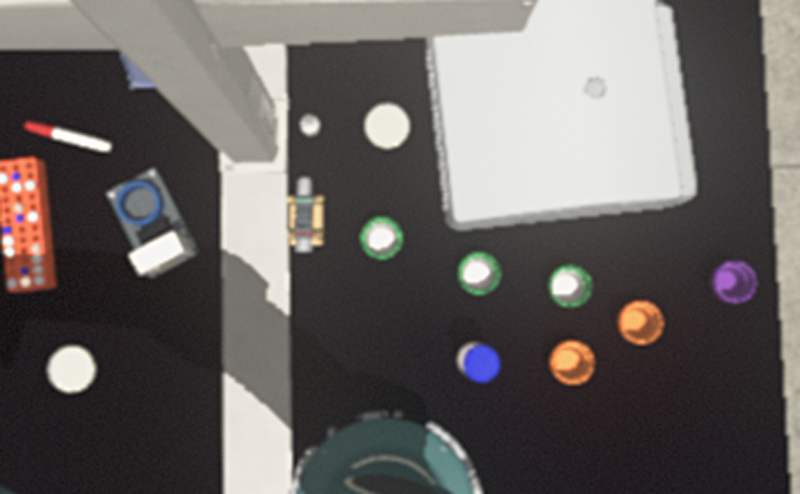

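The scene crop shows the three white cups with green collars at scene px ≈(281,223), (306,253) and (337,277). In the top picture they are at (281,211), (323,226) and (362,231). The orange cups (top px ≈363,264 and 392,247) and the purple one (≈432,230) are look-alikes and stay where they are. Feeder is at top px ≈(183,205), cradle with gauge ≈(249,203), dropper ≈(251,163), dish ≈(284,163), marker ≈(150,168).

```bash
cat >> h.py <<'E'
def circ(x,y):
    A=np.c_[x,y,np.ones_like(x)]; s=np.linalg.lstsq(A,x*x+y*y,rcond=None)[0]; c=s[:2]/2; return c,np.sqrt(s[2]+c@c)
def blobs(im,C,lo,hi,amin=20):
    hsv=cv2.cvtColor(im,cv2.COLOR_RGB2HSV); m=cv2.inRange(hsv,np.array(lo),np.array(hi))
    n,l,st,ce=cv2.connectedComponentsWithStats(m)
    for i in range(1,n):
        if st[i,4]>=amin:
            P=C[(l==i)]; P=P[np.isfinite(P).all(1)]; yield ce[i].round(0),st[i,4],P
E
python3 - <<'E'
from h import *
im={};C={}
for c in ['scene','top']:
    im[c],d=snapshot(c); C[c]=cloud(c,d); C[c][d==0]=np.nan
    for nm,lo,hi in [('green',(45,80,40),(85,255,255)),('blue',(95,100,40),(130,255,255))]:
        for ce,a,P in blobs(im[c],C[c],lo,hi):
            zt=np.percentile(P[:,2],90); Q=P[abs(P[:,2]-zt)<.008]
            if len(Q)>5: print(c,nm,ce,a,'med',np.median(P,0).round(3),'ztop',zt.round(3),'circ',*[np.round(q,4) for q in circ(Q[:,0],Q[:,1])])
    # block top
    P=C[c].reshape(-1,3); P=P[np.isfinite(P).all(1)]
    Q=P[(abs(P[:,0]-.39)<.08)&(abs(P[:,1]-.32)<.08)&(P[:,2]>.084)&(P[:,2]<.1)]
    if len(Q)>5: r=cv2.minAreaRect(Q[:,:2].astype(np.float32)*1000); print(c,'block top',len(Q),r,np.median(Q[:,2]))
    Q=P[(P[:,0]>.4)&(P[:,0]<.8)&(P[:,1]>.08)&(P[:,1]<.35)&(P[:,2]>.12)&(P[:,2]<.3)]
    if len(Q)>5: print(c,'post',len(Q),Q.min(0),Q.max(0),np.percentile(Q,[2,98],axis=0))
    Q=P[(abs(P[:,0]-.43)<.08)&(abs(P[:,1]-.11)<.06)&(P[:,2]>.044)&(P[:,2]<.075)]
    r=cv2.minAreaRect(Q[:,:2].astype(np.float32)*1000); print(c,'gauge',len(Q),r,np.median(Q[:,2]))
E
```

```text
scene green [280. 222.] 180 med [0.412 0.    0.044] ztop 0.056 circ [ 0.404  -0.0041] 0.0285
scene green [ 51. 233.] 134 med [-0.097  0.626  0.019] ztop 0.022 circ [-0.0979  0.6227] 0.0208
scene green [305. 251.] 204 med [ 0.354 -0.144  0.045] ztop 0.056 circ [ 0.3485 -0.1473] 0.0285
scene green [337. 275.] 218 med [ 0.335 -0.28   0.045] ztop 0.056 circ [ 0.3265 -0.281 ] 0.0286
scene blue [501.  14.] 73 med [ 2.295 -0.107  0.187] ztop 0.193 circ [ 2.3041 -0.1071] 0.0255
scene blue [217. 173.] 153 med [0.48  0.371 0.033] ztop 0.045 circ [0.4661 0.3615] 0.0302
scene blue [279. 262.] 263 med [ 0.215 -0.144  0.124] ztop 0.127 circ [ 0.2192 -0.141 ] 0.0183
scene blue [275. 285.] 27 med [ 0.195 -0.144  0.027] ztop 0.035 circ [ 0.2134 -0.1394] 0.021
scene block top 150 ((387.27056884765625, 321.4053039550781), (39.99498748779297, 71.62538146972656), 23.87925910949707) 0.09318585646147426
scene post 1329 [0.52492528 0.1478985  0.12002993] [0.79829191 0.34976902 0.29971661] [[0.52750944 0.15202481 0.12375306]
 [0.78573664 0.34418056 0.29642014]]
scene gauge 198 ((442.7333984375, 112.076957702
[... 374 characters left out ...]
 blue [179. 196.] 129 med [0.467 0.361 0.039] ztop 0.044 circ [0.4658 0.3588] 0.0298
top blue [113. 233.] 137 med [0.34  0.599 0.018] ztop 0.042 circ [0.3648 0.4897] 0.1122
top blue [325. 264.] 222 med [ 0.218 -0.143  0.122] ztop 0.126 circ [ 0.2194 -0.1411] 0.0178
top block top 200 ((385.99151611328125, 318.58441162109375), (33.803871154785156, 70.14107513427734), 26.866792678833008) 0.09093015612274757
top post 459 [0.527921   0.14844994 0.12090998] [0.65819425 0.3493389  0.29946147] [[0.52843822 0.1493443  0.12613431]
 [0.64999842 0.34442014 0.29653424]]
top gauge 216 ((441.1351623535156, 109.48785400390625), (49.650150299072266, 106.17034149169922), 89.00235748291016) 0.05400873898391001
```

```bash
cat >> h.py <<'E'
from scipy.spatial.transform import Rotation as R
def plan(p,yaw=None,P0=None,y0=None):
    """scaled tool-frame delta from present pose (or given P0,y0 with tool down)"""
    s=sense(); r=R.from_euler('xyz',s['orientation']) if y0 is None else R.from_euler('xyz',[np.pi,0,y0])
    p0=s['tcp_pos'] if P0 is None else np.array(P0); d=r.inv().apply(np.array(p)-p0)/.1
    yy=s['orientation'][2] if y0 is None else y0
    t=0 if yaw is None else -((yaw-yy+np.pi)%(2*np.pi)-np.pi)/np.pi
    return d.round(4),round(t,4)
E
python3 - <<'E'
from h import *
s=sense(); r=R.from_euler('xyz',s['orientation']); T=np.array(camera_params('wrist')['T'])
print('cam in tool',r.inv().apply(T[:3,3]-s['tcp_pos']).round(3)); print((r.inv().as_matrix()@T[:3,:3]).round(3),camera_params('wrist')['fov_y'])
for c in['scene','top']:
    a=cv2.imread('pics/%s0.png'%c)
    x,y=(262,205) if c=='scene' else (249,203)
    cv2.imwrite('pics/g_%s.png'%c,cv2.resize(a[y-30:y+30,x-35:x+35],(420,360),interpolation=cv2.INTER_CUBIC))
a=np.hstack([cv2.imread('pics/g_scene.png'),cv2.imread('pics/g_top.png')][:2])[:, :]; cv2.imwrite('pics/g.png',cv2.resize(a,(800,343)))
E
```

```text
cam in tool [ 0.079 -0.    -0.155]
[[-0.     0.963  0.268]
 [ 1.     0.    -0.   ]
 [-0.     0.268 -0.963]] 62.43299545649072
```

View pics/g.png

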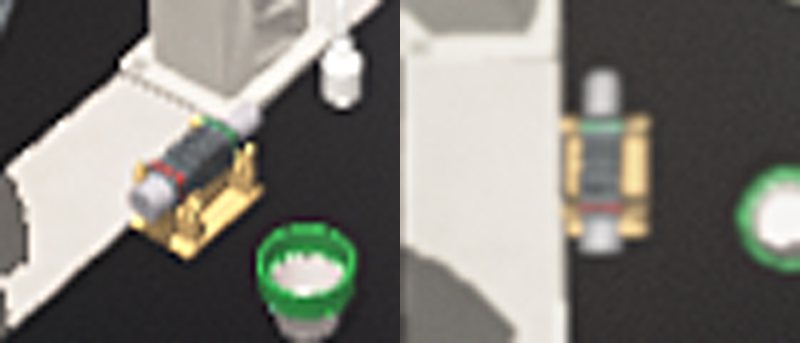

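The crop shows the red (NO-GO) end toward the robot at crop px (150,195) left and (600,235) right. The green (GO) end points to +x, at (245,115) left and (600,90) right. Next I move the wrist camera over the feeder.

```bash
python3 - <<'E'
from h import *
print(plan([.40,.335,.24],np.radians(207)))
E
```

```text
(array([-2.9195, -1.9253, -0.0957]), np.float64(-0.2391))
```

Call:
{"op": "send_rows", "data": {
  "deltas": [
    [[-0.97,-0.64,-0.03],0],
    [[-0.97,-0.64,-0.03],0],
    [[-0.97,-0.64,-0.03],0],
    [[-0.97,-0.64,-0.03],0]
  ],
  "jaw": 1
}}

```text
time_s: 1.93
tcp_pos: [0.2534, 0.5078, 0.234]
orientation: [-3.141, 0.002, 2.855]
contact_force: [1.2, 0.0, -0.5]
grip_width: 0.0938
grip_force: 0.0
```

Call:
{"op": "send_rows", "data": {
  "deltas": [
    [[-0.97,-0.64,-0.03],0],
    [[-0.97,-0.64,-0.03],0],
    [[-0.97,-0.64,-0.03],0],
    [[-0.97,-0.64,-0.03],0]
  ]
}}

```text
time_s: 2.27
tcp_pos: [0.3284, 0.4192, 0.237]
orientation: [-3.141, 0.002, 2.854]
contact_force: [0.3, -0.9, 0.0]
grip_width: 0.0941
grip_force: 0.0
```

Call:
{"op": "send_rows", "data": {
  "deltas": [
    [[-0.97,-0.64,-0.03],-0.24],
    [[-0.97,-0.64,-0.03],-0.24],
    [[-0.97,-0.64,-0.03],-0.24],
    [[-0.97,-0.64,-0.03],-0.24],
    [[-0.97,-0.64,-0.03],-0.24],
    [[-0.97,-0.64,-0.03],-0.24],
    [[-0.97,-0.64,-0.03],-0.24],
    [[-0.97,-0.64,-0.03],-0.24],
    [[-0.97,-0.64,-0.03],-0.24]
  ]
}}

```text
time_s: 3.02
tcp_pos: [0.3993, 0.3358, 0.2395]
orientation: [-3.142, 0.0, -2.67]
contact_force: [0.3, 0.8, 0.6]
grip_width: 0.0938
grip_force: 0.0
```

```bash
cat > feeder.py <<'E'
from h import *
P=K('wrist'); im,d=snapshot('wrist'); save('wf.png',im); C=cloud('wrist',d,P); C[d==0]=np.nan
print(sense()['tcp_pos'],sense()['orientation'])
A=C.reshape(-1,3); A=A[np.isfinite(A).all(1)]
for ce,a,Q in blobs(im,C,(95,100,40),(130,255,255),200):
    zt=np.percentile(Q[:,2],90); Q=Q[abs(Q[:,2]-zt)<.004]; print('well',ce,a,zt.round(4),[x.round(4) for x in circ(Q[:,0],Q[:,1])],Q[:,:2].min(0),Q[:,:2].max(0))
Q=A[(abs(A[:,0]-.387)<.07)&(abs(A[:,1]-.32)<.07)&(A[:,2]>.085)&(A[:,2]<.1)]
r=cv2.minAreaRect(Q[:,:2].astype(np.float32)*1000);print('block',len(Q),r,np.median(Q[:,2]))
for l in ['bore_mouth','well_rim']:
    for q in pinpoint(l,'wrist')[:2]: u,v=np.round(q['centre']).astype(int); print(l,q['score'],u,v,C[v,u].round(4), 'ray z', )
# base plate
Q=A[(abs(A[:,0]-.43)<.13)&(abs(A[:,1]-.34)<.13)&(A[:,2]>.004)&(A[:,2]<.0115)]
r=cv2.minAreaRect(Q[:,:2].astype(np.float32)*1000);print('plate',len(Q),r,np.median(Q[:,2]))
T=A[(abs(A[:,0]-.43)<.15)&(abs(A[:,1]-.34)<.15)&(abs(A[:,2])<.006)]; print('table z',np.median(T[:,2]))
E
python3 feeder.py
```

```text
[0.3992554  0.33585831 0.23950062] [-3.14153976e+00  7.99848910e-05 -2.67009746e+00]
well [512. 244.] 2358 0.0453 [array([0.3319, 0.6414]), np.float64(0.0484)] [0.29459558 0.59073595] [0.38339417 0.61679289]
well [273. 253.] 1770 0.0427 [array([0.4649, 0.3622]), np.float64(0.0297)] [0.43261711 0.32992612] [0.4981514  0.39483045]
block 2911 ((385.9626770019531, 322.1689147949219), (32.97849655151367, 70.23297119140625), 26.816667556762695) 0.0924160442143796
bore_mouth 0.73 270 159 [0.3731 0.3131 0.0462] ray z
well_rim 0.65 272 255 [0.4795 0.368  0.0091] ray z
plate 2980 ((501.6799011230469, 311.89337158203125), (229.3775634765625, 206.9810028076172), 26.64143180847168) 0.008395185502171026
table z 0.0004204956113127434
```

View pics/wf.png

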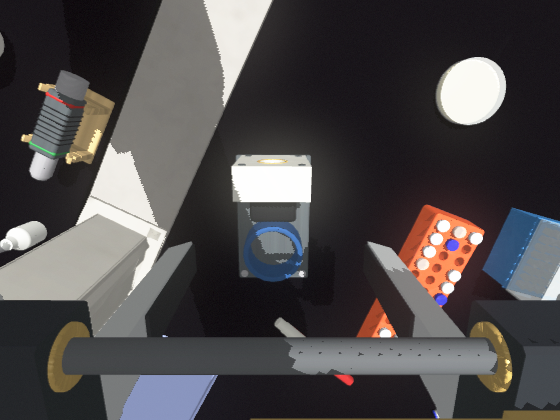

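The wrist view shows the feeder with the bore facing the robot at px (270,160) and the well at (273,253). It also shows the cradle with the gauge at (65,120), the dropper at (22,237) and the marker at about (310,350), partly hidden. Block and well agree on the feeder yaw, 26.85°, and the bore mouth is at about (0.3715, 0.3150). Next is the cradle.

```bash
python3 - <<'E'
from h import *
print(plan([.435,.11,.24],np.pi))
E
```

```text
(array([ 0.709 , -2.1743, -0.0053]), np.float64(0.1504))
```

Call:
{"op": "send_rows", "data": {
  "deltas": [
    [[0.35,-1,0],0],
    [[0.35,-1,0],0],
    [[0.35,-1,0],0],
    [[0.35,-1,0],0]
  ]
}}

```text
time_s: 3.5
tcp_pos: [0.4146, 0.2263, 0.2397]
orientation: [-3.141, -0.0, -2.674]
contact_force: [0.2, -0.5, 0.8]
grip_width: 0.0938
grip_force: 0.0
```

Call:
{"op": "send_rows", "data": {
  "deltas": [
    [[0.35,-1,0],0.15],
    [[0.35,-1,0],0.15],
    [[0.35,-1,0],0.15],
    [[0.35,-1,0],0.15],
    [[0.35,-1,0],0.15],
    [[0.35,-1,0],0.15]
  ]
}}

```text
time_s: 4.0
tcp_pos: [0.4283, 0.1267, 0.2396]
orientation: [3.141, 0.0, -3.135]
contact_force: [0.2, 1.0, -0.0]
grip_width: 0.094
grip_force: 0.0
```

```bash
cat > cradle.py <<'E'
from h import *
P=K('wrist'); im,d=snapshot('wrist'); save('wc.png',im); C=cloud('wrist',d,P); C[d==0]=np.nan
s=sense();print(s['time_s'],s['tcp_pos'],s['orientation'])
A=C.reshape(-1,3); A=A[np.isfinite(A).all(1)]
N=A[(abs(A[:,0]-.44)<.09)&(abs(A[:,1]-.11)<.05)]
def rect(n,Q): 
    if len(Q)>5: print(n,len(Q),cv2.minAreaRect(Q[:,:2].astype(np.float32)*1000),np.median(Q[:,2]).round(4))
H=N[(N[:,2]>.052)&(N[:,2]<.062)]; rect('top>52',H)
rect('all>20',N[N[:,2]>.02])
rect('base',N[(N[:,2]>.003)&(N[:,2]<.010)])
for l in ['gauge','go_shoulder','nogo_tip','cradle_seat','cradle']:
    for q in pinpoint(l,'wrist')[:2]: u,v=np.round(q['centre']).astype(int); print(l,q['score'],u,v,C[v,u].round(4))
# plugs: profile along x
hsv=cv2.cvtColor(im,cv2.COLOR_RGB2HSV)
roi=(abs(C[...,0]-.44)<.08)&(abs(C[...,1]-.11)<.04)&(C[...,2]>.03)
for n,m in [('green',(hsv[...,0]>40)&(hsv[...,0]<90)&(hsv[...,1]>90)),('red',((hsv[...,0]<8)|(hsv[...,0]>172))&(hsv[...,1]>110)),('dark',(hsv[...,2]<90)&(hsv[...,1]<90))]:
    Q=C[roi&m]; print(n,len(Q)); 
    if len(Q): print(np.percentile(Q,[2,50,98],axis=0).round(4))
    if n=='dark': rect('dark',Q[Q[:,2]>.045])
wood=(hsv[...,0]>10)&(hsv[...,0]<28)&(hsv[...,1]>70)
rect('wood',C[roi&wood&(C[...,2]>.035)]); rect('wood top',C[roi&wood&(C[...,2]>.046)]); rect('woodbase',C[(abs(C[...,0]-.44)<.08)&(abs(C[...,1]-.11)<.05)&wood&(C[...,2]<.012)])
E
python3 cradle.py
```

```text
4.05 [0.42821606 0.12691993 0.23948771] [ 3.14157747e+00  7.32105920e-05 -3.13391922e+00]
top>52 2049 ((440.89898681640625, 112.01799774169922), (26.53445816040039, 107.20513153076172), 88.04842376708984) 0.056
all>20 33252 ((458.5342712402344, 109.99696350097656), (99.99207305908203, 142.9178924560547), 89.99824523925781) 0.328
base 751 ((409.5130310058594, 108.79206848144531), (111.4198226928711, 57.91115188598633), 8.7701416015625) 0.0063
gauge 0.87 264 198 [0.4324 0.1117 0.0555]
go_shoulder 0.95 264 226 [0.4613 0.1117 0.0576]
nogo_tip 0.85 264 153 [0.3875 0.1119 0.0545]
cradle_seat 0.86 264 202 [0.4364 0.1117 0.0559]
cradle_seat 0.28 165 300 [0.4234 0.0801 0.2676]
cradle 0.81 266 194 [0.4281 0.1138 0.0559]
cradle 0.7 265 227 [0.4626 0.1126 0.057 ]
green 54
[[0.4615 0.0992 0.0549]
 [0.4628 0.1121 0.0563]
 [0.4643 0.1239 0.058 ]]
red 76
[[0.4103 0.1    0.0552]
 [0.4118 0.1114 0.0567]
 [0.4135 0.1257 0.0579]]
dark 23177
[[0.3939 0.0711 0.0558]
 [0.4016 0.0898 0.329 ]
 [0.4478 0.1473 0.3367]]
dark 23139 ((445.9473876953125, 106.53973388671875), (80.41411590576172, 101.84666442871094), 85.8585433959961) 0.329
wood 1917 ((435.207275390625, 108.07333374023438), (73.30714416503906, 69.00279235839844), 80.14414978027344) 0.3292
wood top 1712 ((435.207275390625, 108.07333374023438), (73.30714416503906, 69.00279235839844), 80.14414978027344) 0.33
woodbase 854 ((442.2122802734375, 109.306640625), (57.45039367675781, 85.94227600097656), 89.65399932861328) 0.0061
```

View pics/wc.png

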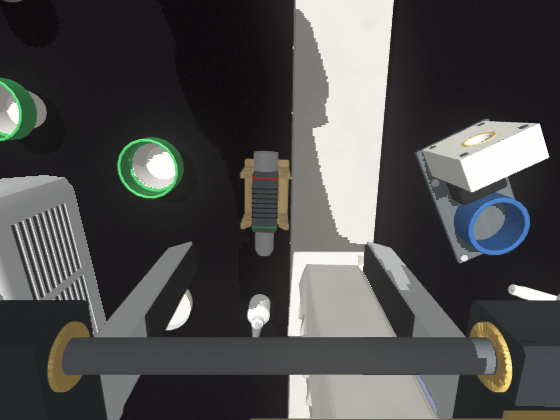

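The wrist view has the gauge at px (264,198), nearly parallel to world x, with red toward the robot at (265,178) and green at (264,228). The cups are at (150,167) and (10,110), the dropper at (258,310). I'll refine the gauge axis and the cradle.

```bash
python3 - <<'E'
from h import *
P=K('wrist'); im,d=snapshot('wrist'); C=cloud('wrist',d,P); C[d==0]=9
hsv=cv2.cvtColor(im,cv2.COLOR_RGB2HSV).astype(int)
wood=(hsv[...,0]>10)&(hsv[...,0]<28)&(hsv[...,1]>70)
roi=(abs(C[...,0]-.44)<.08)&(abs(C[...,1]-.112)<.04)&(C[...,2]<.065)
Hn=roi&~wood&(C[...,2]>.0525)&(C[...,0]>.415)&(C[...,0]<.46); 
X=[];Y=[]
for x0 in np.arange(.416,.460,.003):
    Q=C[Hn&(abs(C[...,0]-x0)<.0015)]
    if len(Q)>8: X.append(x0);Y.append((Q[:,1].min()+Q[:,1].max())/2)
p=np.polyfit(X,Y,1); print('handle',np.degrees(np.arctan(p[0])),np.polyval(p,.437),len(X),np.std(Y-np.polyval(p,X)))
pl=roi&(C[...,2]>.045); Q=C[pl]; print('x ext',Q[:,0].min(),Q[:,0].max())
for n,m in [('GO',(C[...,0]>.474)&pl),('NOGO',(C[...,0]<.402)&pl)]:
    Q=C[m&~wood]; print(n,Q.min(0),Q.max(0),np.median(Q[:,1]))
W=C[roi&wood&(C[...,2]>.04)]; print('wood',len(W),cv2.minAreaRect(W[:,:2].astype(np.float32)*1000),W[:,2].max())
f,cx,cy,T=P
print(sense()['tcp_pos'],plan([.437,.112,.10],np.pi))
E
```

```text
handle -1.7232056368739883 0.11204709593070157 15 0.00020882372736354376
x ext 0.38711915414424247 0.49751850076960674
GO [0.47417162 0.10206057 0.04516034] [0.4975185  0.12028135 0.054743  ] 0.1110298972080808
NOGO [0.38711915 0.10103836 0.04503652] [0.40197269 0.12527499 0.05707936] 0.1135497222431838
wood 288 ((437.3646545410156, 112.11277770996094), (49.693641662597656, 61.10492706298828), 88.60195922851562) 0.05609756214583422
[0.42821038 0.1262559  0.23939416] (array([-0.0875, -0.1427,  1.394 ]), np.float64(0.0014))
```

```bash
python3 - <<'E'
from h import *
print(plan([.4373,.1121,.14],np.radians(178.4)))
E
```

```text
(array([-0.0904, -0.1418,  0.994 ]), np.float64(0.0103))
```

Call:
{"op": "send_rows", "data": {
  "deltas": [
    [[-0.09,-0.142,0.2],0.01],
    [[-0.09,-0.142,0.5],0.01],
    [[-0.09,-0.142,0.8],0.01],
    [[-0.09,-0.142,0.99],0.01],
    [[-0.09,-0.142,0.99],0.01],
    [[-0.09,-0.142,0.99],0.01],
    [[-0.09,-0.142,0.99],0.01]
  ],
  "jaw": 0.6
}}

```text
time_s: 4.93
tcp_pos: [0.4379, 0.112, 0.1416]
orientation: [3.141, 0.001, 3.113]
contact_force: [-0.3, -0.1, 0.1]
grip_width: 0.0567
grip_force: 0.0
```

```bash
python3 - <<'E'
from h import *
print(sense()['tcp_pos'],sense()['orientation'],plan([.4373,.1121,.049],np.radians(178.4)))
E
```

```text
[0.43794947 0.11197567 0.14162711] [3.14122705e+00 1.09278613e-03 3.11345922e+00] (array([7.500e-03, 7.000e-04, 9.263e-01]), np.float64(-0.0001))
```

Call:
{"op": "send_rows", "data": {
  "deltas": [
    [[0.005,0,0.25],0],
    [[0.005,0,0.5],0],
    [[0.005,0,0.75],0],
    [[0.005,0,0.926],0],
    [[0.005,0,0.926],0],
    [[0.005,0,0.926],0],
    [[0.005,0,0.926],0]
  ]
}}

```text
time_s: 5.52
tcp_pos: [0.4379, 0.1121, 0.0495]
orientation: [3.141, 0.002, 3.113]
contact_force: [-0.6, 0.2, -0.8]
grip_width: 0.0569
grip_force: 0.0
```

Call:
{"op": "send_rows", "data": {
  "deltas": [
    [[0,0,0],0],
    [[0,0,0],0],
    [[0,0,0],0],
    [[0,0,0],0],
    [[0,0,0],0],
    [[0,0,0],0],
    [[0,0,0],0],
    [[0,0,0],0]
  ],
  "jaw": 0.1,
  "squeeze": 30
}}

```text
time_s: 6.18
tcp_pos: [0.437, 0.1118, 0.0481]
orientation: [3.142, 0.0, 3.113]
contact_force: [-1.2, -0.6, 7.2]
grip_width: 0.0259
grip_force: 30.0
```

Call:
{"op": "send_rows", "data": {
  "deltas": [
    [[0,0,-0.2],0],
    [[0,0,-0.5],0],
    [[0,0,-0.8],0],
    [[0,0,-1],0],
    [[0,0,-1],0],
    [[0,0,-1],0]
  ]
}}

```text
time_s: 6.68
tcp_pos: [0.4372, 0.112, 0.1485]
orientation: [3.141, 0.002, 3.113]
contact_force: [-0.6, 1.2, -1.6]
grip_width: 0.0261
grip_force: 30.0
```

```bash
python3 - <<'E'
from h import *
print(sense()['tcp_pos'],sense()['grip_width'],sense()['contact_force'],plan([.3028,.2802,.148],np.radians(206.85)))
E
```

```text
[0.437166   0.11196005 0.14846232] 0.02608623402235503 [-0.56964895  1.19908082 -1.61968499] (array([1.3907, 1.6438, 0.0037]), np.float64(-0.1582))
```

Call:
{"op": "send_rows", "data": {
  "deltas": [
    [[0.23,0.27,0],0],
    [[0.46,0.55,0],0],
    [[0.7,0.82,0],0],
    [[0.7,0.82,0],0],
    [[0.7,0.82,0],0]
  ]
}}

```text
time_s: 7.1
tcp_pos: [0.3677, 0.1966, 0.1468]
orientation: [-3.141, -0.002, 3.116]
contact_force: [0.3, 0.2, -1.5]
grip_width: 0.0259
grip_force: 30.0
```

Call:
{"op": "send_rows", "data": {
  "deltas": [
    [[0.23,0.27,0],-0.158],
    [[0.46,0.55,0],-0.158],
    [[0.69,0.82,0],-0.158],
    [[0.69,0.82,0],-0.158],
    [[0.69,0.82,0],-0.158],
    [[0.69,0.82,0],-0.158],
    [[0.69,0.82,0],-0.158]
  ]
}}

```text
time_s: 7.68
tcp_pos: [0.3033, 0.2785, 0.1474]
orientation: [-3.141, -0.001, -2.68]
contact_force: [0.6, -0.8, -1.8]
grip_width: 0.026
grip_force: 30.0
```

```bash
python3 - <<'E'
from h import *
s=sense();print(s['time_s'],s['tcp_pos'],s['orientation'],np.degrees(s['orientation'][2])%360,plan([.3028,.2802,.066],np.radians(206.85)))
P=K('wrist');im,d=snapshot('wrist'); save('wg.png',im)
E
```

```text
7.6833 [0.30330612 0.27847237 0.14738022] [-3.14099497e+00 -8.27827519e-04 -2.68020946e+00] 206.43530989466703 (array([-0.0038,  0.0182,  0.8138]), np.float64(-0.0023))
```

View pics/wg.png

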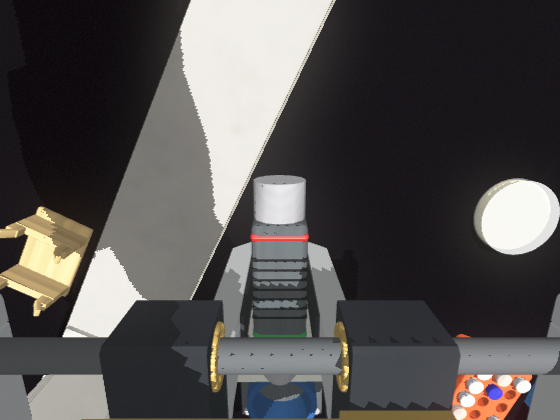

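The gauge is held straight in the jaws: the NO-GO plug shows at px (279,200), red band at (279,238). I'll measure how it sits in the tool frame.

```bash
cat > held.py <<'E'
from h import *
s=sense(); P=K('wrist');im,d=snapshot('wrist'); C=cloud('wrist',d,P)
s2=sense(); print(s['tcp_pos'].round(4),s2['tcp_pos'].round(4))
r=R.from_euler('xyz',s['orientation']); L=r.inv().apply((C.reshape(-1,3)-s['tcp_pos'])).reshape(C.shape); L[d==0]=9
pl=(L[...,0]>.034)&(L[...,0]<.07)&(abs(L[...,1])<.02)&(abs(L[...,2])<.03)
Q=L[pl];print(len(Q),'plug tool x',Q[:,0].max(),'y',Q[:,1].min(),Q[:,1].max())
ys=Q[:,1]; A=Q[Q[:,0]<.046]; c,rr=circ(A[:,1],A[:,2]); print('plug axis y,z',c,rr)
for a,b in[(.034,.039),(.039,.044),(.044,.049)]:
    q=Q[(Q[:,0]>a)&(Q[:,0]<b)]; 
    if len(q)>20: print(a,q[:,1].min(),q[:,1].max(),q[:,2].min())
h=(L[...,0]>.010)&(L[...,0]<.031)&(abs(L[...,1])<.011)&(L[...,2]<.01)&(L[...,2]>-.03); Q=L[h]; print('handle top z',np.median(Q[:,2]),'+13',np.median(Q[:,2])+.013, np.polyfit(Q[:,0],Q[:,2],1))
E
python3 held.py
```

```text
[0.3033 0.2786 0.1475] [0.3032 0.2787 0.1476]
2091 plug tool x 0.04932763654694768 y -0.011579618820267463 0.013004453250274352
plug axis y,z [0.00072502 0.0042086 ] 0.011720392838261772
0.034 -0.011322990637178175 0.013004453250274352 -0.008591193119960523
0.039 -0.011198110669689669 0.012873502127749188 -0.009140460573552788
0.044 -0.011579618820267463 0.012753683842617314 -0.009079484008988396
handle top z -0.008223949007941104 +13 0.0047760509920588955 [ 0.05052669 -0.00917829]
```

```bash
python3 - <<'E'
from h import *
print(plan([.3025,.2793,.0651],np.radians(206.85)))
E
```

```text
(array([0.0032, 0.0086, 0.825 ]), np.float64(-0.0018))
```

Call:
{"op": "send_rows", "data": {
  "deltas": [
    [[0.003,0.008,0.25],-0.002],
    [[0.003,0.008,0.5],-0.002],
    [[0.003,0.008,0.75],-0.002],
    [[0.003,0.008,0.825],-0.002],
    [[0.003,0.008,0.825],-0.002],
    [[0.003,0.008,0.825],-0.002],
    [[0.003,0.008,0.825],-0.002],
    [[0.003,0.008,0.825],-0.002],
    [[0.003,0.008,0.825],-0.002]
  ]
}}

```text
time_s: 8.53
tcp_pos: [0.3024, 0.2806, 0.0663]
orientation: [3.141, 0.002, -2.668]
contact_force: [-0.5, -0.1, -1.6]
grip_width: 0.0258
grip_force: 30.0
```

```bash
python3 - <<'E'
from h import *
s=sense();print(s['tcp_pos'],np.degrees(s['orientation']),s['contact_force'],plan([.3025,.2793,.0651],np.radians(206.85)))
E
```

```text
[0.30237609 0.28056163 0.06628017] [ 1.79971255e+02  8.96762122e-02 -1.52849619e+02] [-0.47066339 -0.06164434 -1.55468096] (array([ 0.0047, -0.0118,  0.0118]), np.float64(0.0017))
```

Call:
{"op": "send_rows", "data": {
  "deltas": [
    [[0,0,0],0],
    [[0,0,0],0]
  ]
}}

```text
time_s: 8.7
tcp_pos: [0.3021, 0.2804, 0.0658]
orientation: [3.141, 0.001, -2.667]
contact_force: [-0.2, -0.5, -1.7]
grip_width: 0.0258
grip_force: 30.0
```

Call:
{"op": "send_rows", "data": {
  "deltas": [
    [[0,0,0],0],
    [[0,0,0],0]
  ]
}}

```text
time_s: 8.87
tcp_pos: [0.3019, 0.2802, 0.0654]
orientation: [-3.142, 0.0, -2.667]
contact_force: [0.0, 0.3, -0.7]
grip_width: 0.0259
grip_force: 30.0
```

```bash
python3 - <<'E'
from h import *
for i in range(6):
    snapshot('wrist'); s=sense(); print(s['tcp_pos'].round(5),s['orientation'].round(4),s['joint_pos'].round(4))
E
```

```text
[0.30193 0.2802  0.06541] [-3.1415  0.     -2.6674] [-0.8472  0.3101  0.0274  2.2518 -0.0151  0.5799  1.2365]
[0.30195 0.28017 0.06538] [-3.1415 -0.     -2.6674] [-0.8471  0.3102  0.0274  2.2518 -0.0151  0.5798  1.2366]
[0.3019  0.28014 0.06534] [-3.1415e+00 -1.0000e-04 -2.6674e+00] [-0.8471  0.3102  0.0274  2.2519 -0.0151  0.5798  1.2366]
[0.30193 0.28018 0.06534] [-3.1415e+00 -1.0000e-04 -2.6674e+00] [-0.8472  0.3103  0.0274  2.2518 -0.0151  0.5798  1.2366]
[0.30193 0.28018 0.06534] [-3.1415e+00 -1.0000e-04 -2.6674e+00] [-0.8471  0.3103  0.0274  2.2518 -0.0151  0.5798  1.2366]
[0.30193 0.28015 0.06533] [-3.1415e+00 -1.0000e-04 -2.6674e+00] [-0.8471  0.3103  0.0274  2.2518 -0.0151  0.5798  1.2366]
```

```bash
python3 - <<'E'
from h import *
print(plan([.3025,.2793,.0651],np.radians(206.85)))
E
```

```text
(array([-0.0012, -0.0102,  0.0023]), np.float64(0.0018))
```

Call:
{"op": "send_rows", "data": {
  "deltas": [
    [[0,-0.01,0.002],0.0018],
    [[0,-0.01,0.002],0.0018],
    [[0,-0.01,0.002],0.0018],
    [[0,-0.01,0.002],0.0018]
  ]
}}

```text
time_s: 9.5
tcp_pos: [0.3024, 0.2793, 0.0651]
orientation: [-3.141, -0.0, -2.673]
contact_force: [-0.1, 0.7, -0.5]
grip_width: 0.0257
grip_force: 30.0
```

Call:
{"op": "send_rows", "data": {
  "deltas": [
    [[-0.08,0,0],0],
    [[-0.16,0,0],0],
    [[-0.2,0,0],0],
    [[-0.22,0,0],0],
    [[-0.24,0,0],0],
    [[-0.26,0,0],0],
    [[-0.26,0,0],0],
    [[-0.26,0,0],0],
    [[-0.26,0,0],0]
  ]
}}

```text
time_s: 10.25
tcp_pos: [0.3254, 0.291, 0.0651]
orientation: [-3.141, -0.0, -2.673]
contact_force: [-0.4, -0.1, -1.6]
grip_width: 0.0256
grip_force: 30.0
```

Call:
{"op": "send_rows", "data": {
  "deltas": [
    [[-0.03,0,0],0],
    [[-0.06,0,0],0],
    [[-0.09,0,0],0],
    [[-0.12,0,0],0],
    [[-0.15,0,0],0],
    [[-0.16,0,0],0],
    [[-0.16,0,0],0],
    [[-0.16,0,0],0]
  ]
}}

```text
time_s: 10.92
tcp_pos: [0.3398, 0.2982, 0.0651]
orientation: [-3.141, -0.0, -2.673]
contact_force: [-0.5, 0.1, -1.5]
grip_width: 0.0255
grip_force: 30.0
```

Call:
{"op": "send_rows", "data": {
  "deltas": [
    [[-0.01,0,0],0],
    [[-0.015,0,0],0],
    [[-0.02,0,0],0],
    [[-0.025,0,0],0],
    [[-0.025,0,0],0],
    [[-0.025,0,0],0]
  ]
}}

```text
time_s: 11.42
tcp_pos: [0.3421, 0.2994, 0.0652]
orientation: [-3.142, 0.0, -2.673]
contact_force: [-0.1, 0.3, -1.4]
grip_width: 0.0255
grip_force: 30.0
```

Call:
{"op": "send_rows", "data": {
  "deltas": [
    [[-0.005,0,0],0],
    [[-0.01,0,0],0],
    [[-0.01,0,0],0],
    [[-0.01,0,0],0]
  ]
}}

```text
time_s: 11.75
tcp_pos: [0.343, 0.2999, 0.0652]
orientation: [-3.142, 0.0, -2.673]
contact_force: [-0.7, 0.5, -0.3]
grip_width: 0.0258
grip_force: 30.0
```

Call:
{"op": "send_rows", "data": {
  "deltas": [
    [[-0.005,0,0],0],
    [[-0.01,0,0],0],
    [[-0.01,0,0],0],
    [[-0.01,0,0],0]
  ]
}}

```text
time_s: 12.08
tcp_pos: [0.3431, 0.2999, 0.0649]
orientation: [-3.141, -0.002, -2.673]
contact_force: [-6.0, -2.3, 1.9]
grip_width: 0.0258
grip_force: 30.0
```

Call:
{"op": "send_rows", "data": {
  "deltas": [
    [[-0.005,0,0],0],
    [[-0.01,0,0],0],
    [[-0.01,0,0],0],
    [[-0.01,0,0],0]
  ]
}}

```text
time_s: 12.42
tcp_pos: [0.3432, 0.2999, 0.0647]
orientation: [-3.141, -0.004, -2.673]
contact_force: [-10.9, -5.2, 4.4]
grip_width: 0.0259
grip_force: 30.0
```

Call:
{"op": "send_rows", "data": {
  "deltas": [
    [[0.02,0,0],0],
    [[0.05,0,0],0],
    [[0.1,0,0],0],
    [[0.2,0,0],0],
    [[0.35,0,0],0],
    [[0.5,0,0],0],
    [[0.5,0,0],0],
    [[0.5,0,0],0]
  ]
}}

```text
time_s: 13.08
tcp_pos: [0.2995, 0.2779, 0.0653]
orientation: [3.142, 0.0, -2.673]
contact_force: [-0.9, -0.1, -0.9]
grip_width: 0.0258
grip_force: 30.0
```

Call:
{"op": "send_rows", "data": {
  "deltas": [
    [[0.05,0,-0.3],0],
    [[0.05,0,-0.6],0],
    [[0.05,0,-0.9],0],
    [[0.05,0,-0.9],0],
    [[0.05,0,-0.9],0]
  ]
}}

```text
time_s: 13.5
tcp_pos: [0.2965, 0.2767, 0.1563]
orientation: [3.14, 0.003, -2.673]
contact_force: [0.3, -0.2, -2.2]
grip_width: 0.0257
grip_force: 30.0
```

Call:
{"op": "send_rows", "data": {
  "deltas": [
    [[0,0,0],0.5],
    [[0,0,0],0.5],
    [[0,0,0],0.5],
    [[0,0,0],0.5],
    [[0,0,0],0.5],
    [[0,0,0],0.5],
    [[0,0,0],0.5],
    [[0,0,0],0.5],
    [[0,0,0],0.5],
    [[0,0,0],0.5],
    [[0,0,0],0.5],
    [[0,0,0],0.5],
    [[0,0,0],0.5],
    [[0,0,0],0.5]
  ]
}}

```text
time_s: 14.67
tcp_pos: [0.2955, 0.2755, 0.154]
orientation: [-3.14, 0.001, 2.036]
contact_force: [0.2, -0.4, -0.4]
grip_width: 0.0256
grip_force: 30.0
```

Call:
{"op": "send_rows", "data": {
  "deltas": [
    [[0,0,0],0.5],
    [[0,0,0],0.5],
    [[0,0,0],0.5],
    [[0,0,0],0.5],
    [[0,0,0],0.5],
    [[0,0,0],0.5],
    [[0,0,0],0.5],
    [[0,0,0],0.5],
    [[0,0,0],0.5],
    [[0,0,0],0.5],
    [[0,0,0],0.5],
    [[0,0,0],0.5],
    [[0,0,0],0.5],
    [[0,0,0],0.5],
    [[0,0,0],0.5],
    [[0,0,0],0.5]
  ]
}}

```text
time_s: 16.0
tcp_pos: [0.2956, 0.2758, 0.1548]
orientation: [3.141, 0.001, 0.473]
contact_force: [-1.4, -0.7, -0.8]
grip_width: 0.0257
grip_force: 30.0
```

```bash
python3 - <<'E'
from h import *
for i in range(2): snapshot('wrist')
print(sense()['tcp_pos'],plan([.3105,.2834,.0651],np.radians(26.85)))
E
```

```text
[0.29568424 0.2758343  0.15496156] (array([ 1.666e-01, -4.000e-04,  8.986e-01]), np.float64(0.0008))
```

Call:
{"op": "send_rows", "data": {
  "deltas": [
    [[0.05,0,0.3],0.0008],
    [[0.1,0,0.6],0.0008],
    [[0.166,0,0.8],0.0008],
    [[0.166,0,0.898],0.0008],
    [[0.166,0,0.898],0.0008],
    [[0.166,0,0.898],0.0008],
    [[0.166,0,0.898],0.0008],
    [[0.166,0,0.898],0.0008]
  ]
}}

```text
time_s: 16.77
tcp_pos: [0.3107, 0.2839, 0.0665]
orientation: [-3.141, -0.002, 0.466]
contact_force: [0.3, 0.3, -1.8]
grip_width: 0.0257
grip_force: 30.0
```

Call:
{"op": "send_rows", "data": {
  "deltas": [
    [[0.03,0,0],0],
    [[0.06,0,0],0],
    [[0.1,0,0],0],
    [[0.14,0,0],0],
    [[0.17,0,0],0],
    [[0.17,0,0],0],
    [[0.17,0,0],0],
    [[0.17,0,0],0]
  ]
}}

```text
time_s: 17.43
tcp_pos: [0.3256, 0.2909, 0.0653]
orientation: [3.141, 0.0, 0.466]
contact_force: [0.2, 1.1, -1.4]
grip_width: 0.0258
grip_force: 30.0
```

Call:
{"op": "send_rows", "data": {
  "deltas": [
    [[0.01,0,0],0],
    [[0.02,0,0],0],
    [[0.02,0,0],0],
    [[0.02,0,0],0]
  ]
}}

```text
time_s: 17.77
tcp_pos: [0.3275, 0.2919, 0.0654]
orientation: [3.142, 0.0, 0.466]
contact_force: [-0.3, 0.4, -1.7]
grip_width: 0.026
grip_force: 30.0
```

Call:
{"op": "send_rows", "data": {
  "deltas": [
    [[0.01,0,0],0],
    [[0.01,0,0],0],
    [[0.01,0,0],0]
  ]
}}

```text
time_s: 18.02
tcp_pos: [0.3284, 0.2924, 0.0653]
orientation: [3.141, 0.0, 0.466]
contact_force: [-0.2, 0.3, -1.7]
grip_width: 0.0257
grip_force: 30.0
```

Call:
{"op": "send_rows", "data": {
  "deltas": [
    [[0.01,0,0],0],
    [[0.01,0,0],0],
    [[0.01,0,0],0],
    [[0.01,0,0],0]
  ]
}}

```text
time_s: 18.35
tcp_pos: [0.3293, 0.2928, 0.0654]
orientation: [3.141, 0.0, 0.466]
contact_force: [0.2, -0.8, -1.5]
grip_width: 0.0258
grip_force: 30.0
```

Call:
{"op": "send_rows", "data": {
  "deltas": [
    [[0.01,0,0],0],
    [[0.01,0,0],0],
    [[0.01,0,0],0],
    [[0.01,0,0],0]
  ]
}}

```text
time_s: 18.68
tcp_pos: [0.3301, 0.2933, 0.0653]
orientation: [3.141, 0.0, 0.466]
contact_force: [0.0, -0.1, -1.6]
grip_width: 0.0259
grip_force: 30.0
```

Call:
{"op": "send_rows", "data": {
  "deltas": [
    [[0.01,0,0],0],
    [[0.01,0,0],0],
    [[0.01,0,0],0],
    [[0.01,0,0],0]
  ]
}}

```text
time_s: 19.02
tcp_pos: [0.3305, 0.2934, 0.0652]
orientation: [3.141, 0.001, 0.466]
contact_force: [-4.9, -2.5, 1.1]
grip_width: 0.0261
grip_force: 30.0
```

Call:
{"op": "send_rows", "data": {
  "deltas": [
    [[0.01,0,0],0],
    [[0.01,0,0],0],
    [[0.01,0,0],0],
    [[0.01,0,0],0]
  ]
}}

```text
time_s: 19.35
tcp_pos: [0.3306, 0.2934, 0.065]
orientation: [3.141, 0.003, 0.466]
contact_force: [-9.3, -4.2, 5.5]
grip_width: 0.0254
grip_force: 30.0
```

Call:
{"op": "send_rows", "data": {
  "deltas": [
    [[-0.02,0,0],0],
    [[-0.05,0,0],0],
    [[-0.15,0,0],0],
    [[-0.3,0,0],0],
    [[-0.35,0,-0.3],0],
    [[-0.35,0,-0.6],0],
    [[-0.35,0,-0.9],0],
    [[-0.35,0,-0.9],0],
    [[-0.35,0,-0.9],0]
  ]
}}

```text
time_s: 20.1
tcp_pos: [0.3007, 0.279, 0.1564]
orientation: [-3.14, -0.003, 0.466]
contact_force: [-0.1, -0.6, -2.4]
grip_width: 0.0262
grip_force: 30.0
```

Call:
{"op": "send_rows", "data": {
  "deltas": [
    [[0,0,0],-0.5],
    [[0,0,0],-0.5],
    [[0,0,0],-0.5],
    [[0,0,0],-0.5],
    [[0,0,0],-0.5],
    [[0,0,0],-0.5],
    [[0,0,0],-0.5],
    [[0,0,0],-0.5],
    [[0,0,0],-0.5],
    [[0,0,0],-0.5],
    [[0,0,0],-0.5],
    [[0,0,0],-0.5],
    [[0,0,0],-0.5],
    [[0,0,0],-0.5]
  ]
}}

```text
time_s: 21.27
tcp_pos: [0.3, 0.2778, 0.1541]
orientation: [-3.14, 0.001, 2.041]
contact_force: [-1.4, 0.3, -1.0]
grip_width: 0.0259
grip_force: 30.0
```

Call:
{"op": "send_rows", "data": {
  "deltas": [
    [[0,0,0],-0.34],
    [[0,0,0],-0.34],
    [[0,0,0],-0.34],
    [[0,0,0],-0.34],
    [[0,0,0],-0.34],
    [[0,0,0],-0.34],
    [[0,0,0],-0.34],
    [[0,0,0],-0.34],
    [[0,0,0],-0.34],
    [[0,0,0],-0.34],
    [[0,0,0],-0.34],
    [[0,0,0],-0.34]
  ]
}}

```text
time_s: 22.27
tcp_pos: [0.3004, 0.2783, 0.1549]
orientation: [-3.141, -0.0, 3.101]
contact_force: [-0.3, -0.5, -0.2]
grip_width: 0.0262
grip_force: 30.0
```

```bash
python3 held.py;python3 - <<'E'
from h import *
print(plan([.4373,.1121,.15],np.radians(178.4)))
E
```

```text
[0.3004 0.2783 0.1549] [0.3005 0.2783 0.155 ]
2106 plug tool x 0.04953032379161933 y -0.012064404007988671 0.012520711859297146
plug axis y,z [0.00025445 0.00412312] 0.011695623945004173
0.034 -0.011809700887082497 0.012520711859297146 -0.009156479422651284
0.039 -0.011645768380030423 0.01239653735672343 -0.008957235239463875
0.044 -0.012064404007988671 0.01230225922500964 -0.009189036685772181
handle top z -0.008293967094541641 +13 0.004706032905458358 [ 0.032063   -0.00890253]
(array([-1.4331, -1.6065,  0.0508]), np.float64(-0.0038))
```

Call:
{"op": "send_rows", "data": {
  "deltas": [
    [[-0.2,-0.25,0],0],
    [[-0.45,-0.52,0],0],
    [[-0.71,-0.8,0],0],
    [[-0.71,-0.8,0],0],
    [[-0.71,-0.8,0],0]
  ]
}}

```text
time_s: 22.73
tcp_pos: [0.3695, 0.1946, 0.1552]
orientation: [-3.141, 0.0, 3.099]
contact_force: [0.1, 0.8, -1.6]
grip_width: 0.0258
grip_force: 30.0
```

Call:
{"op": "send_rows", "data": {
  "deltas": [
    [[-0.2,-0.25,0],-0.004],
    [[-0.45,-0.52,0],-0.004],
    [[-0.71,-0.8,0],-0.004],
    [[-0.71,-0.8,0],-0.004],
    [[-0.71,-0.8,0],-0.004],
    [[-0.71,-0.8,0],-0.004],
    [[-0.71,-0.8,0],-0.004]
  ]
}}

```text
time_s: 23.32
tcp_pos: [0.4359, 0.1146, 0.1552]
orientation: [3.141, -0.001, 3.119]
contact_force: [0.2, -0.1, -1.5]
grip_width: 0.0259
grip_force: 30.0
```

```bash
python3 - <<'E'
from h import *
for i in range(3):snapshot('wrist')
print(sense()['tcp_pos'],plan([.4361,.1121,.0493],np.radians(178.4)))
E
```

```text
[0.43625086 0.11426416 0.1553889 ] (array([ 9.0000e-04, -2.1800e-02,  1.0609e+00]), np.float64(0.0017))
```

Call:
{"op": "send_rows", "data": {
  "deltas": [
    [[0.001,-0.022,0.25],0.0017],
    [[0.001,-0.022,0.5],0.0017],
    [[0.001,-0.022,0.5],0.0017],
    [[0.001,-0.022,0.65],0.0017],
    [[0.001,-0.022,0.8],0.0017],
    [[0.001,-0.022,0.95],0.0017],
    [[0.001,-0.022,1.0],0.0017],
    [[0.001,-0.022,1.0],0.0017],
    [[0.001,-0.022,1.0],0.0017]
  ]
}}

```text
time_s: 24.22
tcp_pos: [0.4368, 0.1114, 0.0562]
orientation: [3.141, 0.0, 3.112]
contact_force: [-0.1, -0.6, -1.0]
grip_width: 0.0261
grip_force: 30.0
```

Call:
{"op": "send_rows", "data": {
  "deltas": [
    [[0,0,0.03],0],
    [[0,0,0.06],0],
    [[0,0,0.06],0],
    [[0,0,0.06],0]
  ]
}}

```text
time_s: 24.55
tcp_pos: [0.4366, 0.1112, 0.0495]
orientation: [-3.142, 0.0, 3.112]
contact_force: [-0.4, -0.4, -2.7]
grip_width: 0.0259
grip_force: 30.0
```

Call:
{"op": "send_rows", "data": {
  "deltas": [
    [[0,0,0.012],0],
    [[0,0,0.012],0],
    [[0,0,0.012],0],
    [[0,0,0.012],0]
  ]
}}

```text
time_s: 24.88
tcp_pos: [0.4366, 0.1112, 0.0482]
orientation: [-3.142, 0.0, 3.112]
contact_force: [-0.6, -0.6, -1.3]
grip_width: 0.0262
grip_force: 30.0
```

Call:
{"op": "send_rows", "data": {
  "deltas": [
    [[0,0,0],0],
    [[0,0,0],0],
    [[0,0,0],0],
    [[0,0,0],0],
    [[0,0,0],0],
    [[0,0,0],0]
  ],
  "jaw": 0.6
}}

```text
time_s: 25.38
tcp_pos: [0.4366, 0.1112, 0.0482]
orientation: [-3.141, 0.0, 3.112]
contact_force: [1.3, -0.6, 0.4]
grip_width: 0.0564
grip_force: 0.0
```

Call:
{"op": "send_rows", "data": {
  "deltas": [
    [[0,0,-0.15],0],
    [[0,0,-0.4],0],
    [[0,0,-0.7],0],
    [[0,0,-1],0],
    [[0,0,-1],0],
    [[0,0,-1],0]
  ]
}}

```text
time_s: 25.88
tcp_pos: [0.4373, 0.1115, 0.1494]
orientation: [3.14, 0.003, 3.112]
contact_force: [-0.5, -0.1, 0.3]
grip_width: 0.0565
grip_force: 0.0
```

Call:
{"op": "send_rows", "data": {
  "deltas": [
    [[0.1,-0.25,-0.25],0],
    [[0.2,-0.5,-0.5],0],
    [[0.3,-0.8,-0.7],0],
    [[0.3,-0.8,-0.7],0],
    [[0.3,-0.8,-0.7],0],
    [[0.3,-0.8,-0.7],0]
  ]
}}

```text
time_s: 26.38
tcp_pos: [0.404, 0.0324, 0.2174]
orientation: [-3.141, -0.001, 3.112]
contact_force: [-0.4, 0.4, 0.1]
grip_width: 0.0563
grip_force: 0.0
```

```bash
cat > cups.py <<'E'
from h import *
def ring(cam,P=None):
    if cam=='wrist': snapshot('wrist')
    P=K(cam); im,d=snapshot(cam); C=cloud(cam,d,P); C[d==0]=np.nan; out=[]
    for ce,a,Q in blobs(im,C,(45,80,40),(85,255,255),40):
        if not len(Q): continue
        zt=np.percentile(Q[:,2],92); Q=Q[abs(Q[:,2]-zt)<.005]
        if len(Q)<8: continue
        c,r=circ(Q[:,0],Q[:,1])
        if .024<r<.034: out.append((ce,c.round(4),r.round(4),zt.round(4)))
    return im,d,C,out
if __name__=='__main__':
    import sys
    print(sense()['time_s'])
    for c in sys.argv[1].split(','):
        im,d,C,o=ring(c); save('r_%s.png'%c,im)
        for q in o: print(c,*q)
E
python3 cups.py top,scene,wrist
python3 - <<'E'
from h import *
P=K('wrist'); im,d=snapshot('wrist'); C=cloud('wrist',d,P); C[d==0]=9
hsv=cv2.cvtColor(im,cv2.COLOR_RGB2HSV).astype(int)
wood=(hsv[...,0]>10)&(hsv[...,0]<28)&(hsv[...,1]>70)
roi=(abs(C[...,0]-.44)<.08)&(abs(C[...,1]-.112)<.035)&(C[...,2]<.065)&(C[...,2]>.045)&~wood
Q=C[roi]; print('gauge x',Q[:,0].min(),Q[:,0].max(), 'y',np.median(Q[:,1]),'z98',np.percentile(Q[:,2],98), cv2.minAreaRect(Q[Q[:,2]>.05][:,:2].astype(np.float32)*1000))
E
```

```text
26.3833
top [323. 226.] [ 0.3474 -0.1489] 0.0285 0.0557
top [363. 231.] [ 0.3262 -0.2817] 0.0286 0.0565
scene [280. 222.] [ 0.4038 -0.0037] 0.0285 0.0562
scene [305. 251.] [ 0.3484 -0.1474] 0.0282 0.0571
scene [337. 275.] [ 0.3259 -0.2816] 0.0286 0.0572
wrist [ 80. 143.] [ 0.3477 -0.1458] 0.0282 0.0546
wrist [239. 202.] [ 0.4034 -0.003 ] 0.0281 0.0548
gauge x 0.3866185811825056 0.47708413359281243 y 0.11150387949912023 z98 0.057771881845521365 ((429.0165710449219, 111.73284149169922), (26.410457611083984, 84.40512084960938), 88.3794937133789)
```

The gauge lies in its cradle again: the NO-GO end is at x ≈ 0.3866, so the origin is at x ≈ 0.437 and y ≈ 0.112, at about -1.6°. The three green cups haven't moved. The candidates were green-collared white, orange and purple. The three green ones fit the description and showed clearly in the enlarged crop already viewed. I start with the nearest.

```bash
python3 - <<'E'
from h import *
print(plan([.4036,-.0038,.13],np.radians(90)))
im,d=snapshot('scene');C=cloud('scene',d);C[d==0]=9
A=C.reshape(-1,3)
for y0 in np.arange(.2,.6,.1):
    Q=A[(A[:,1]>y0)&(A[:,1]<y0+.1)&(A[:,2]>.3)&(A[:,2]<.6)&(A[:,0]>.3)&(A[:,0]<1)]; print(y0,len(Q),np.percentile(Q,[1,50],axis=0).round(3) if len(Q) else '')
E
```

```text
(array([-0.0066, -0.3628,  0.875 ]), np.float64(0.491))
0.2 1280 [[0.528 0.201 0.314]
 [0.831 0.246 0.543]]
0.30000000000000004 920 [[0.567 0.301 0.507]
 [0.573 0.343 0.544]]
0.4000000000000001 575 [[0.566 0.401 0.517]
 [0.571 0.452 0.561]]
0.5000000000000001 255 [[0.567 0.501 0.529]
 [0.573 0.526 0.557]]
```

Call:
{"op": "send_rows", "data": {
  "deltas": [
    [[-0.007,-0.363,0],0.491],
    [[-0.007,-0.363,0],0.491],
    [[-0.007,-0.363,0],0.491],
    [[-0.007,-0.363,0],0.491],
    [[-0.007,-0.363,0],0.491],
    [[-0.007,-0.363,0],0.491],
    [[-0.007,-0.363,0],0.491],
    [[-0.007,-0.363,0],0.491],
    [[-0.007,-0.363,0.2],0.491],
    [[-0.007,-0.363,0.4],0.491],
    [[-0.007,-0.363,0.6],0.491],
    [[-0.007,-0.363,0.8],0.491],
    [[-0.007,-0.363,0.8],0.491],
    [[-0.007,-0.363,0.8],0.491],
    [[-0.007,-0.363,0.8],0.491],
    [[-0.007,-0.363,0.8],0.491]
  ],
  "jaw": 1
}}

```text
time_s: 28.02
tcp_pos: [0.4042, -0.0041, 0.1386]
orientation: [3.141, -0.0, 1.572]
contact_force: [-0.2, -0.2, -0.2]
grip_width: 0.094
grip_force: 0.0
```

```bash
python3 cups.py wrist; python3 - <<'E'
from h import *
print(sense()['tcp_pos'],sense()['orientation'],plan([.4036,-.0038,.061],np.radians(90)))
E
```

```text
28.0167
wrist [280. 225.] [ 0.4042 -0.0029] 0.0281 0.0548
wrist [212. 396.] [ 0.3484 -0.1461] 0.028 0.0545
[ 0.40421688 -0.00410602  0.13861902] [ 3.14062311e+00 -1.92487352e-04  1.57120391e+00] (array([ 0.0029, -0.0069,  0.7762]), np.float64(0.0001))
```

View pics/r_wrist.png

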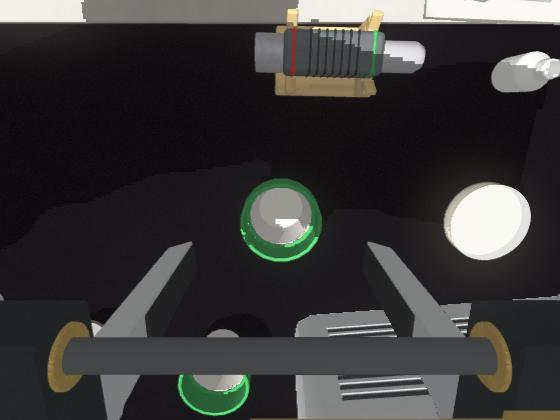

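The wrist view shows the gauge lying level in the cradle (px 335,52). The green-collared cup is at (281,220), centred between the fingers. I go down and grasp it.

Call:
{"op": "send_rows", "data": {
  "deltas": [
    [[0.006,-0.002,0.25],0],
    [[0.006,-0.002,0.5],0],
    [[0.006,-0.002,0.7],0],
    [[0.006,-0.002,0.776],0],
    [[0.006,-0.002,0.776],0],
    [[0.006,-0.002,0.776],0],
    [[0.006,-0.002,0.776],0],
    [[0.006,-0.002,0.776],0]
  ]
}}

```text
time_s: 28.78
tcp_pos: [0.4044, -0.0035, 0.0616]
orientation: [3.14, -0.0, 1.57]
contact_force: [0.5, -0.6, -0.1]
grip_width: 0.094
grip_force: 0.0
```

Call:
{"op": "send_rows", "data": {
  "deltas": [
    [[0,0,0],0],
    [[0,0,0],0],
    [[0,0,0],0],
    [[0,0,0],0],
    [[0,0,0],0],
    [[0,0,0],0],
    [[0,0,0],0],
    [[0,0,0],0]
  ],
  "jaw": 0.5,
  "squeeze": 12
}}

```text
time_s: 29.45
tcp_pos: [0.4037, -0.0036, 0.0606]
orientation: [3.141, 0.0, 1.57]
contact_force: [-0.6, -0.4, 3.5]
grip_width: 0.06
grip_force: 12.0
```

Call:
{"op": "send_rows", "data": {
  "deltas": [
    [[0,0,-0.2],0],
    [[0,0,-0.5],0],
    [[0,0,-0.8],0],
    [[0,0,-1],0],
    [[0,0,-1],0],
    [[0,0,-1],0]
  ]
}}

```text
time_s: 29.95
tcp_pos: [0.404, -0.0034, 0.1611]
orientation: [3.14, -0.001, 1.57]
contact_force: [0.3, -0.2, -1.0]
grip_width: 0.0602
grip_force: 12.0
```

```bash
python3 - <<'E'
from h import *
s=sense();print(s['tcp_pos'],s['grip_width'],plan([.38,.10,.22],np.pi),plan([.466,.362,.22],np.radians(206.85)))
E
```

```text
[ 0.4040469  -0.00335545  0.16109869] 0.06020195179279535 (array([ 1.0338, -0.2402, -0.5886]), np.float64(-0.5003)) (array([ 3.6545,  0.6177, -0.5848]), np.float64(-0.6494))
```

Call:
{"op": "send_rows", "data": {
  "deltas": [
    [[0,0,-0.3],-0.1],
    [[0,0,-0.58],-0.5],
    [[0.3,-0.1,-0.58],-0.5],
    [[0.6,-0.2,-0.58],-0.5],
    [[0.95,-0.24,-0.58],-0.5],
    [[0.95,-0.24,-0.58],-0.5],
    [[0.95,-0.24,-0.58],-0.5],
    [[0.95,-0.24,-0.58],-0.5],
    [[0.95,-0.24,-0.58],-0.5],
    [[0.95,-0.24,-0.58],-0.5],
    [[0.95,-0.24,-0.58],-0.5],
    [[0.95,-0.24,-0.58],-0.5],
    [[0.95,-0.24,-0.58],-0.5],
    [[0.95,-0.24,-0.58],-0.5],
    [[0.95,-0.24,-0.58],-0.5]
  ]
}}

```text
time_s: 31.2
tcp_pos: [0.3793, 0.0913, 0.2176]
orientation: [-3.141, -0.002, 3.138]
contact_force: [0.9, -0.5, -0.9]
grip_width: 0.0598
grip_force: 12.0
```

```bash
python3 - <<'E'
from h import *
s=sense();print(s['tcp_pos'],s['grip_width'],plan([.466,.362,.22],np.radians(206.85)))
E
```

```text
[0.37934232 0.09131368 0.21757849] 0.059795186578781294 (array([-0.8562,  2.7101, -0.0278]), np.float64(-0.1504))
```

Call:
{"op": "send_rows", "data": {
  "deltas": [
    [[0,0.35,0],0],
    [[0,0.7,0],0],
    [[0,1,0],0],
    [[0,1,0],0],
    [[0,1,0],0]
  ]
}}

```text
time_s: 31.62
tcp_pos: [0.3795, 0.1924, 0.2178]
orientation: [-3.141, -0.001, 3.14]
contact_force: [0.8, -0.6, -0.7]
grip_width: 0.0599
grip_force: 12.0
```

Call:
{"op": "send_rows", "data": {
  "deltas": [
    [[-0.1,0.35,0],-0.15],
    [[-0.2,0.7,0],-0.15],
    [[-0.3,1,0],-0.15],
    [[-0.3,1,0],-0.15],
    [[-0.3,1,0],-0.15],
    [[-0.3,1,0],-0.15]
  ]
}}

```text
time_s: 32.12
tcp_pos: [0.4101, 0.2899, 0.218]
orientation: [-3.141, -0.001, -2.677]
contact_force: [0.2, 0.1, -0.0]
grip_width: 0.0595
grip_force: 12.0
```

```bash
python3 - <<'E'
from h import *
s=sense();print(s['tcp_pos'],s['grip_width'],plan([.4652,.3620,.15],np.radians(206.85)))
E
```

```text
[0.41011232 0.28994638 0.21802694] 0.05948166976652532 (array([-0.816 ,  0.3981,  0.679 ]), np.float64(-0.0014))
```

Call:
{"op": "send_rows", "data": {
  "deltas": [
    [[-0.3,0.15,0],0],
    [[-0.6,0.3,0],0],
    [[-0.824,0.395,0],0],
    [[-0.824,0.395,0.2],0],
    [[-0.824,0.395,0.5],0],
    [[-0.824,0.395,0.68],0],
    [[-0.824,0.395,0.68],0],
    [[-0.824,0.395,0.68],0],
    [[-0.824,0.395,0.68],0]
  ]
}}

```text
time_s: 32.87
tcp_pos: [0.4663, 0.3636, 0.1521]
orientation: [3.141, 0.002, -2.674]
contact_force: [0.6, 0.2, -0.1]
grip_width: 0.0595
grip_force: 12.0
```

```bash
python3 - <<'E'
from h import *
snapshot('top');snapshot('scene')
s=sense();print(s['tcp_pos'],s['grip_width'],plan([.4660,.3618,.075],np.radians(206.85)))
E
```

```text
[0.46624799 0.3640274  0.15224168] 0.05974655989571293 (array([ 0.014 , -0.0191,  0.7724]), np.float64(-0.0))
```

Call:
{"op": "send_rows", "data": {
  "deltas": [
    [[0.014,-0.019,0.2],0],
    [[0.014,-0.019,0.4],0],
    [[0.014,-0.019,0.55],0],
    [[0.014,-0.019,0.7],0],
    [[0.014,-0.019,0.77],0],
    [[0.014,-0.019,0.8],0],
    [[0.014,-0.019,0.8],0],
    [[0.014,-0.019,0.8],0],
    [[0.014,-0.019,0.8],0]
  ]
}}

```text
time_s: 33.72
tcp_pos: [0.4656, 0.3619, 0.0715]
orientation: [3.141, 0.001, -2.672]
contact_force: [-0.2, -0.0, -0.4]
grip_width: 0.06
grip_force: 12.0
```

Call:
{"op": "send_rows", "data": {
  "deltas": [
    [[0,0,0.005],0],
    [[0,0,0.01],0],
    [[0,0,0.01],0],
    [[0,0,0.01],0]
  ]
}}

```text
time_s: 34.05
tcp_pos: [0.4655, 0.3619, 0.0705]
orientation: [3.141, 0.001, -2.672]
contact_force: [-2.5, -1.4, 10.6]
grip_width: 0.0595
grip_force: 12.0
```

Call:
{"op": "send_rows", "data": {
  "deltas": [
    [[0,0,-0.005],0],
    [[0,0,-0.005],0],
    [[0,0,-0.005],0],
    [[0,0,-0.005],0],
    [[0,0,-0.005],0],
    [[0,0,-0.005],0]
  ],
  "jaw": 1
}}

```text
time_s: 34.55
tcp_pos: [0.4652, 0.3615, 0.07]
orientation: [-3.141, -0.0, -2.672]
contact_force: [0.6, 0.3, -0.3]
grip_width: 0.0929
grip_force: 0.0
```

Call:
{"op": "send_rows", "data": {
  "deltas": [
    [[0,0,-0.15],0],
    [[0,0,-0.4],0],
    [[0,0,-0.7],0],
    [[0,0,-1],0],
    [[0,0,-1],0],
    [[0,0,-1],0]
  ]
}}

```text
time_s: 35.05
tcp_pos: [0.4658, 0.3621, 0.1715]
orientation: [3.141, 0.003, -2.671]
contact_force: [0.2, -0.0, -0.8]
grip_width: 0.0942
grip_force: 0.0
```

Call:
{"op": "send_rows", "data": {
  "deltas": [
    [[0.25,-0.15,-0.15],0],
    [[0.55,-0.3,-0.3],0],
    [[0.82,-0.4,-0.5],0],
    [[0.82,-0.4,-0.5],0],
    [[0.82,-0.4,-0.5],0],
    [[0.82,-0.4,-0.5],0]
  ]
}}

```text
time_s: 35.55
tcp_pos: [0.4102, 0.2891, 0.2193]
orientation: [-3.141, -0.001, -2.671]
contact_force: [0.0, 0.7, -0.3]
grip_width: 0.0939
grip_force: 0.0
```

```bash
python3 cups.py wrist,top,scene; python3 - <<'E'
from h import *
s=sense();print(s['tcp_pos'],s['grip_width'],plan([.38,.19,.22],np.pi))
E
```

```text
35.55
wrist [320. 280.] [0.4635 0.3617] 0.0282 0.0647
top [323. 226.] [ 0.3475 -0.1489] 0.0285 0.0558
top [363. 231.] [ 0.3261 -0.2818] 0.0286 0.0566
scene [215. 169.] [0.464  0.3607] 0.0284 0.0673
scene [305. 251.] [ 0.3479 -0.1473] 0.0285 0.0571
scene [337. 275.] [ 0.3264 -0.2813] 0.0284 0.0565
[0.41020777 0.28908252 0.21905731] 0.09405969146893035 (array([ 0.7184, -0.7462, -0.0079]), np.float64(0.1498))
```

Call:
{"op": "send_rows", "data": {
  "deltas": [
    [[0.25,-0.25,0],0.15],
    [[0.5,-0.5,0],0.15],
    [[0.72,-0.75,0],0.15],
    [[0.72,-0.75,0],0.15],
    [[0.72,-0.75,0],0.15],
    [[0.72,-0.75,0],0.15]
  ]
}}

```text
time_s: 36.25
tcp_pos: [0.3802, 0.1899, 0.2199]
orientation: [-3.141, 0.0, -3.139]
contact_force: [0.2, -0.1, 0.1]
grip_width: 0.0939
grip_force: 0.0
```

Call:
{"op": "send_rows", "data": {
  "deltas": [
    [[0,-0.35,0],0],
    [[0,-0.7,0],0],
    [[0,-1,0],0],
    [[0,-1,0],0]
  ]
}}

```text
time_s: 36.58
tcp_pos: [0.3802, 0.0858, 0.2199]
orientation: [-3.141, -0.0, 3.141]
contact_force: [0.2, -0.7, -0.5]
grip_width: 0.094
grip_force: 0.0
```

Call:
{"op": "send_rows", "data": {
  "deltas": [
    [[0.05,-0.35,0],0],
    [[0.1,-0.7,0],0],
    [[0.15,-1,0],0],
    [[0.15,-1,0],0]
  ]
}}

```text
time_s: 36.92
tcp_pos: [0.3646, -0.0141, 0.2201]
orientation: [-3.141, -0.0, 3.141]
contact_force: [-0.1, 0.3, 0.4]
grip_width: 0.0938
grip_force: 0.0
```

Call:
{"op": "send_rows", "data": {
  "deltas": [
    [[0.05,-0.35,0],0],
    [[0.1,-0.7,0],0],
    [[0.15,-1,0],0],
    [[0.15,-1,0],0],
    [[0.15,-1,0],0]
  ]
}}

```text
time_s: 37.33
tcp_pos: [0.3503, -0.1109, 0.2202]
orientation: [-3.141, -0.0, -3.141]
contact_force: [1.3, 0.6, -0.6]
grip_width: 0.0939
grip_force: 0.0
```

```bash
python3 cups.py wrist,scene; python3 - <<'E'
from h import *
s=sense();print(s['tcp_pos'],s['grip_width'],plan([.348,-.147,.14],np.radians(178)))
E
```

```text
37.3333
wrist [ 97. 171.] [ 0.3256 -0.2798] 0.0282 0.0546
wrist [239. 197.] [ 0.3473 -0.1465] 0.0282 0.0548
scene [215. 169.] [0.464  0.3605] 0.0285 0.0674
scene [305. 251.] [ 0.3483 -0.1473] 0.0284 0.0565
scene [337. 275.] [ 0.3266 -0.2808] 0.0285 0.0562
[ 0.35022814 -0.10951261  0.22001048] 0.09392289956261876 (array([ 0.0228, -0.3744,  0.8003]), np.float64(0.0118))
```

Call:
{"op": "send_rows", "data": {
  "deltas": [
    [[0.023,-0.37,0],0],
    [[0.023,-0.375,0.2],0],
    [[0.023,-0.375,0.5],0],
    [[0.023,-0.375,0.8],0],
    [[0.023,-0.375,0.8],0],
    [[0.023,-0.375,0.8],0],
    [[0.023,-0.375,0.8],0]
  ]
}}

```text
time_s: 38.07
tcp_pos: [0.348, -0.1479, 0.1413]
orientation: [-3.141, 0.0, -3.141]
contact_force: [1.0, -0.0, 0.2]
grip_width: 0.0942
grip_force: 0.0
```

```bash
python3 cups.py wrist; python3 - <<'E'
from h import *
s=sense();print(s['tcp_pos'],s['grip_width'],plan([.348,-.147,.0608]))
E
```

```text
38.0667
wrist [ 94. 192.] [ 0.3257 -0.2799] 0.0282 0.0546
wrist [280. 225.] [ 0.3473 -0.1468] 0.0281 0.0547
[ 0.34836885 -0.14797999  0.14156269] 0.094053346899874 (array([0.0057, 0.0097, 0.8076]), 0)
```

Call:
{"op": "send_rows", "data": {
  "deltas": [
    [[0.006,0.01,0.25],0],
    [[0.006,0.01,0.5],0],
    [[0.006,0.01,0.7],0],
    [[0.006,0.01,0.807],0],
    [[0.006,0.01,0.807],0],
    [[0.006,0.01,0.807],0],
    [[0.006,0.01,0.807],0],
    [[0.006,0.01,0.807],0]
  ]
}}

```text
time_s: 38.83
tcp_pos: [0.3476, -0.1471, 0.0605]
orientation: [3.142, 0.002, 3.141]
contact_force: [-0.8, -0.7, 0.1]
grip_width: 0.0938
grip_force: 0.0
```

Call:
{"op": "send_rows", "data": {
  "deltas": [
    [[0,0,0],0],
    [[0,0,0],0],
    [[0,0,0],0],
    [[0,0,0],0],
    [[0,0,0],0],
    [[0,0,0],0],
    [[0,0,0],0],
    [[0,0,0],0]
  ],
  "jaw": 0.5,
  "squeeze": 12
}}

```text
time_s: 39.5
tcp_pos: [0.3467, -0.1472, 0.0594]
orientation: [-3.142, 0.0, 3.14]
contact_force: [-0.1, 0.5, 2.5]
grip_width: 0.0604
grip_force: 12.0
```

Call:
{"op": "send_rows", "data": {
  "deltas": [
    [[0,0,-0.2],0],
    [[0,0,-0.5],0],
    [[0,0,-0.8],0],
    [[0,0,-1],0],
    [[0,0,-1],0],
    [[0,0,-1],0]
  ]
}}

```text
time_s: 40.0
tcp_pos: [0.3473, -0.1469, 0.1599]
orientation: [3.141, 0.002, 3.141]
contact_force: [-0.8, 0.1, 0.0]
grip_width: 0.0606
grip_force: 12.0
```

Call:
{"op": "send_rows", "data": {
  "deltas": [
    [[-0.05,0.3,-0.3],0],
    [[-0.1,0.6,-0.6],0],
    [[-0.15,0.9,-0.6],0],
    [[-0.15,1,-0.6],0],
    [[-0.15,1,-0.6],0]
  ]
}}

```text
time_s: 40.42
tcp_pos: [0.3616, -0.0449, 0.2185]
orientation: [3.141, -0.001, -3.139]
contact_force: [-0.5, 0.0, -1.1]
grip_width: 0.0606
grip_force: 12.0
```

Call:
{"op": "send_rows", "data": {
  "deltas": [
    [[-0.05,0.35,0],0],
    [[-0.1,0.7,0],0],
    [[-0.15,1,0],0],
    [[-0.15,1,0],0]
  ]
}}

```text
time_s: 40.75
tcp_pos: [0.3771, 0.0564, 0.2181]
orientation: [-3.141, -0.002, -3.138]
contact_force: [-0.9, -0.0, -1.2]
grip_width: 0.0603
grip_force: 12.0
```

Call:
{"op": "send_rows", "data": {
  "deltas": [
    [[0,0.35,0],0],
    [[0,0.7,0],0],
    [[0,1,0],0],
    [[0,1,0],0],
    [[0,1,0],0]
  ]
}}

```text
time_s: 41.17
tcp_pos: [0.3768, 0.1528, 0.2179]
orientation: [-3.14, -0.002, -3.141]
contact_force: [1.1, -0.3, -1.0]
grip_width: 0.0604
grip_force: 12.0
```

```bash
python3 - <<'E'
from h import *
s=sense();print(s['tcp_pos'],s['grip_width'],plan([.41,.29,.22],np.radians(206.85)))
E
```

```text
[0.37677545 0.15280315 0.21793921] 0.06042151215903802 (array([-0.3327,  1.3718, -0.0237]), np.float64(-0.149))
```

Call:
{"op": "send_rows", "data": {
  "deltas": [
    [[-0.08,0.35,0],-0.05],
    [[-0.16,0.7,0],-0.149],
    [[-0.25,1,0],-0.149],
    [[-0.25,1,0],-0.149],
    [[-0.25,1,0],-0.149],
    [[-0.25,1,0],-0.149]
  ]
}}

```text
time_s: 41.67
tcp_pos: [0.4024, 0.2508, 0.2185]
orientation: [-3.141, -0.002, -2.68]
contact_force: [0.9, 0.1, 0.5]
grip_width: 0.0605
grip_force: 12.0
```

```bash
python3 - <<'E'
from h import *
s=sense();print(s['tcp_pos'],s['grip_width'],plan([.4655,.3616,.17],np.radians(206.85)))
E
```

```text
[0.40242349 0.25083542 0.21847127] 0.060488453606361264 (array([-1.0591,  0.711 ,  0.4822]), np.float64(-0.0022))
```

Call:
{"op": "send_rows", "data": {
  "deltas": [
    [[-0.3,0.2,0],0],
    [[-0.6,0.45,0],0],
    [[-0.9,0.7,0],0],
    [[-1,0.71,0],0],
    [[-1,0.71,0.25],0],
    [[-1,0.71,0.48],0],
    [[-1,0.71,0.48],0],
    [[-1,0.71,0.48],0],
    [[-1,0.71,0.48],0]
  ]
}}

```text
time_s: 42.42
tcp_pos: [0.4602, 0.3605, 0.1726]
orientation: [-3.142, 0.001, -2.677]
contact_force: [-0.8, 0.6, -0.8]
grip_width: 0.0605
grip_force: 12.0
```

```bash
python3 - <<'E'
from h import *
snapshot('top');snapshot('scene')
s=sense();print(s['tcp_pos'],s['grip_width'],plan([.4652,.3615,.094],np.radians(206.85)))
E
```

```text
[0.46014019 0.36109551 0.17290446] 0.060579982994393 (array([-0.0456, -0.0194,  0.7891]), np.float64(-0.001))
```

Call:
{"op": "send_rows", "data": {
  "deltas": [
    [[-0.046,-0.019,0],0],
    [[-0.046,-0.019,0.2],0],
    [[-0.046,-0.019,0.4],0],
    [[-0.046,-0.019,0.55],0],
    [[-0.046,-0.019,0.68],0],
    [[-0.046,-0.019,0.77],0],
    [[-0.046,-0.019,0.79],0],
    [[-0.046,-0.019,0.79],0],
    [[-0.046,-0.019,0.79],0],
    [[-0.046,-0.019,0.79],0]
  ]
}}

```text
time_s: 43.35
tcp_pos: [0.4649, 0.3619, 0.0932]
orientation: [3.141, 0.001, -2.675]
contact_force: [-0.1, -0.3, -0.4]
grip_width: 0.0606
grip_force: 12.0
```

Call:
{"op": "send_rows", "data": {
  "deltas": [
    [[0,0,0.01],0],
    [[0,0,0.01],0],
    [[0,0,0.01],0],
    [[0,0,0.01],0]
  ]
}}

```text
time_s: 43.68
tcp_pos: [0.4645, 0.3616, 0.0915]
orientation: [-3.142, 0.0, -2.675]
contact_force: [-0.5, 0.5, 0.8]
grip_width: 0.0604
grip_force: 12.0
```

Call:
{"op": "send_rows", "data": {
  "deltas": [
    [[0,0,0.01],0],
    [[0,0,0.01],0],
    [[0,0,0.01],0],
    [[0,0,0.01],0]
  ]
}}

```text
time_s: 44.02
tcp_pos: [0.4647, 0.3617, 0.0911]
orientation: [3.141, 0.001, -2.675]
contact_force: [-2.5, -2.3, 11.4]
grip_width: 0.0608
grip_force: 12.0
```

Seated at the expected height. I release and go for the third cup.

Call:
{"op": "send_rows", "data": {
  "deltas": [
    [[0,0,-0.008],0],
    [[0,0,-0.008],0],
    [[0,0,-0.008],0],
    [[0,0,-0.008],0],
    [[0,0,-0.008],0],
    [[0,0,-0.008],0]
  ],
  "jaw": 1
}}

```text
time_s: 44.52
tcp_pos: [0.4644, 0.3615, 0.0911]
orientation: [-3.141, -0.0, -2.675]
contact_force: [0.7, 0.8, 0.7]
grip_width: 0.0936
grip_force: 0.0
```

Call:
{"op": "send_rows", "data": {
  "deltas": [
    [[0,0,-0.15],0],
    [[0,0,-0.4],0],
    [[0,0,-0.7],0],
    [[0,0,-1],0],
    [[0,0,-1],0],
    [[0,0,-1],0]
  ]
}}

```text
time_s: 45.02
tcp_pos: [0.465, 0.362, 0.1926]
orientation: [3.141, 0.003, -2.675]
contact_force: [-0.4, -0.1, -1.2]
grip_width: 0.0941
grip_force: 0.0
```

Call:
{"op": "send_rows", "data": {
  "deltas": [
    [[0.25,-0.15,-0.1],0],
    [[0.55,-0.3,-0.2],0],
    [[0.82,-0.4,-0.3],0],
    [[0.82,-0.4,-0.3],0],
    [[0.82,-0.4,-0.3],0],
    [[0.82,-0.4,-0.3],0]
  ]
}}

```text
time_s: 45.52
tcp_pos: [0.4092, 0.2892, 0.2206]
orientation: [-3.142, -0.0, -2.674]
contact_force: [-0.2, 0.8, 0.1]
grip_width: 0.0943
grip_force: 0.0
```

```bash
python3 cups.py wrist,top,scene; python3 - <<'E'
from h import *
s=sense();print(s['tcp_pos'],s['grip_width'],plan([.38,.19,.22],np.pi))
E
```

```text
45.5167
wrist [320. 283.] [0.4645 0.3626] 0.0282 0.0865
top [364. 231.] [ 0.3262 -0.2824] 0.0284 0.0549
scene [214. 168.] [0.4648 0.3619] 0.0281 0.087
scene [337. 275.] [ 0.326  -0.2812] 0.0286 0.0572
[0.40937704 0.28928164 0.22042958] 0.09407616477354071 (array([ 0.7095, -0.7541,  0.0055]), np.float64(0.1487))
```

View pics/r_wrist.png

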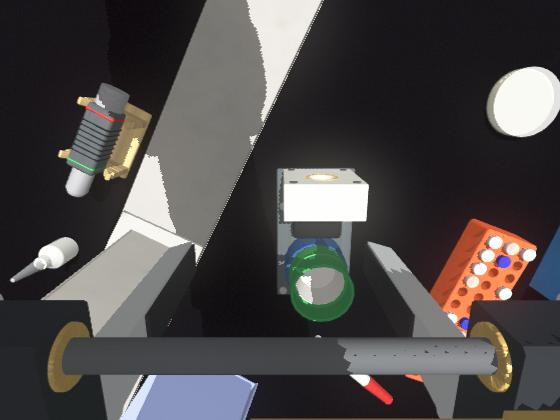

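The two cups stand nested in the well at px (320,283) with their top at 0.0865 m (0.086 expected). The gauge rests in the cradle at (95,140). Third cup next.

Call:
{"op": "send_rows", "data": {
  "deltas": [
    [[0.25,-0.25,0],0.15],
    [[0.5,-0.5,0],0.15],
    [[0.71,-0.75,0],0.15],
    [[0.71,-0.75,0],0.15],
    [[0.71,-0.75,0],0.15],
    [[0.71,-0.75,0],0.15]
  ]
}}

```text
time_s: 46.22
tcp_pos: [0.3799, 0.1907, 0.2212]
orientation: [-3.142, 0.0, 3.141]
contact_force: [-0.4, 0.4, 0.3]
grip_width: 0.0938
grip_force: 0.0
```

Call:
{"op": "send_rows", "data": {
  "deltas": [
    [[0,-0.35,0],0],
    [[0,-0.7,0],0],
    [[0,-1,0],0],
    [[0,-1,0],0]
  ]
}}

```text
time_s: 46.55
tcp_pos: [0.3795, 0.0865, 0.2211]
orientation: [-3.141, -0.0, 3.138]
contact_force: [-0.1, 0.2, 0.6]
grip_width: 0.0941
grip_force: 0.0
```

Call:
{"op": "send_rows", "data": {
  "deltas": [
    [[0.05,-0.35,0],0],
    [[0.1,-0.7,0],0],
    [[0.15,-1,0],0],
    [[0.15,-1,0],0]
  ]
}}

```text
time_s: 46.88
tcp_pos: [0.3636, -0.0133, 0.2213]
orientation: [-3.141, 0.0, 3.137]
contact_force: [-0.3, 0.2, -0.7]
grip_width: 0.0941
grip_force: 0.0
```

Call:
{"op": "send_rows", "data": {
  "deltas": [
    [[0.05,-0.35,0],0],
    [[0.1,-0.7,0],0],
    [[0.15,-1,0],0],
    [[0.15,-1,0],0]
  ]
}}

```text
time_s: 47.22
tcp_pos: [0.3484, -0.1134, 0.2215]
orientation: [-3.14, 0.001, 3.137]
contact_force: [0.3, -0.4, 0.1]
grip_width: 0.094
grip_force: 0.0
```

Call:
{"op": "send_rows", "data": {
  "deltas": [
    [[0.05,-0.35,0],0],
    [[0.1,-0.7,0],0],
    [[0.15,-1,0],0],
    [[0.15,-1,0],0]
  ]
}}

```text
time_s: 47.55
tcp_pos: [0.3331, -0.2136, 0.2217]
orientation: [-3.139, 0.0, 3.137]
contact_force: [-0.0, -0.6, -0.2]
grip_width: 0.0938
grip_force: 0.0
```

Call:
{"op": "send_rows", "data": {
  "deltas": [
    [[0.03,-0.35,0],0],
    [[0.06,-0.68,0],0],
    [[0.09,-0.68,0.2],0],
    [[0.09,-0.68,0.5],0],
    [[0.09,-0.68,0.75],0],
    [[0.09,-0.68,0.75],0],
    [[0.09,-0.68,0.75],0]
  ]
}}

```text
time_s: 48.13
tcp_pos: [0.3238, -0.2774, 0.1459]
orientation: [-3.141, -0.003, 3.14]
contact_force: [-0.8, 0.7, 0.5]
grip_width: 0.0944
grip_force: 0.0
```

```bash
python3 cups.py wrist,scene; python3 - <<'E'
from h import *
s=sense();print(s['tcp_pos'],s['orientation'],s['grip_width'],plan([.326,-.2805,.0608]))
E
```

```text
48.1333
wrist [274. 226.] [ 0.3254 -0.2807] 0.0281 0.0548
scene [218. 168.] [0.4659 0.3628] 0.0288 0.0869
scene [337. 275.] [ 0.3261 -0.2814] 0.0287 0.0566
[ 0.32470643 -0.27790944  0.14753875] [-3.14089606e+00  1.82488360e-03  3.13889193e+00] 0.09403233270123601 (array([-0.0114, -0.0253,  0.8674]), 0)
```

Call:
{"op": "send_rows", "data": {
  "deltas": [
    [[-0.01,-0.03,0.2],0],
    [[-0.01,-0.03,0.4],0],
    [[-0.01,-0.03,0.4],0],
    [[-0.01,-0.03,0.4],0]
  ]
}}

```text
time_s: 48.62
tcp_pos: [0.3248, -0.2808, 0.107]
orientation: [-3.142, -0.0, 3.138]
contact_force: [0.1, -0.8, 0.9]
grip_width: 0.0943
grip_force: 0.0
```

```bash
python3 - <<'E'
from h import *
snapshot('top');snapshot('scene')
s=sense();print(s['tcp_pos'],s['orientation'],s['grip_width'],plan([.3258,-.281,.0606]))
E
```

```text
[ 0.32526259 -0.28106924  0.10760473] [-3.14102162e+00  1.63127174e-03  3.13759167e+00] 0.09390181194522186 (array([-0.0046,  0.001 ,  0.4701]), 0)
```

Call:
{"op": "send_rows", "data": {
  "deltas": [
    [[-0.005,0,0.2],0],
    [[-0.005,0,0.4],0],
    [[-0.005,0,0.47],0],
    [[-0.005,0,0.47],0],
    [[-0.005,0,0.47],0],
    [[-0.005,0,0.47],0],
    [[-0.005,0,0.47],0]
  ]
}}

```text
time_s: 49.3
tcp_pos: [0.3256, -0.281, 0.0602]
orientation: [-3.141, 0.001, 3.137]
contact_force: [0.2, -0.4, 0.9]
grip_width: 0.0939
grip_force: 0.0
```

Call:
{"op": "send_rows", "data": {
  "deltas": [
    [[0,0,0],0],
    [[0,0,0],0],
    [[0,0,0],0],
    [[0,0,0],0],
    [[0,0,0],0],
    [[0,0,0],0],
    [[0,0,0],0],
    [[0,0,0],0]
  ],
  "jaw": 0.5,
  "squeeze": 12
}}

```text
time_s: 49.97
tcp_pos: [0.3251, -0.2808, 0.0592]
orientation: [-3.141, 0.0, 3.137]
contact_force: [0.0, 0.3, 2.0]
grip_width: 0.0585
grip_force: 12.0
```

Call:
{"op": "send_rows", "data": {
  "deltas": [
    [[0,0,-0.2],0],
    [[0,0,-0.5],0],
    [[0,0,-0.8],0],
    [[0,0,-1],0],
    [[0,0,-1],0],
    [[0,0,-1],0]
  ]
}}

```text
time_s: 50.47
tcp_pos: [0.3257, -0.2806, 0.1596]
orientation: [-3.142, 0.002, 3.138]
contact_force: [0.2, 0.9, -1.4]
grip_width: 0.0586
grip_force: 12.0
```

Call:
{"op": "send_rows", "data": {
  "deltas": [
    [[-0.05,0.3,-0.3],0],
    [[-0.1,0.6,-0.6],0],
    [[-0.15,0.9,-0.65],0],
    [[-0.15,1,-0.65],0],
    [[-0.15,1,-0.65],0]
  ]
}}

```text
time_s: 50.88
tcp_pos: [0.3411, -0.1772, 0.2242]
orientation: [3.14, 0.001, -3.141]
contact_force: [0.3, 1.1, -0.9]
grip_width: 0.0585
grip_force: 12.0
```

Call:
{"op": "send_rows", "data": {
  "deltas": [
    [[-0.05,0.35,0],0],
    [[-0.1,0.7,0],0],
    [[-0.15,1,0],0],
    [[-0.15,1,0],0]
  ]
}}

```text
time_s: 51.22
tcp_pos: [0.356, -0.0768, 0.2231]
orientation: [3.142, -0.002, -3.141]
contact_force: [-0.3, -0.0, -0.5]
grip_width: 0.0585
grip_force: 12.0
```

Call:
{"op": "send_rows", "data": {
  "deltas": [
    [[-0.05,0.35,0],0],
    [[-0.1,0.7,0],0],
    [[-0.15,1,0],0],
    [[-0.15,1,0],0]
  ]
}}

```text
time_s: 51.55
tcp_pos: [0.3715, 0.0229, 0.223]
orientation: [-3.141, -0.002, -3.141]
contact_force: [-0.6, -0.6, -1.5]
grip_width: 0.0587
grip_force: 12.0
```

Call:
{"op": "send_rows", "data": {
  "deltas": [
    [[-0.02,0.35,0],0],
    [[-0.04,0.7,0],0],
    [[-0.06,1,0],0],
    [[-0.06,1,0],0]
  ]
}}

```text
time_s: 51.88
tcp_pos: [0.3776, 0.123, 0.2228]
orientation: [-3.141, -0.002, -3.141]
contact_force: [0.0, -0.7, -1.3]
grip_width: 0.0584
grip_force: 12.0
```

```bash
python3 - <<'E'
from h import *
s=sense();print(s['tcp_pos'],s['grip_width'],plan([.41,.26,.225],np.radians(206.85)))
E
```

```text
[0.37761428 0.12299827 0.22283981] 0.05843902700912976 (array([-0.3246,  1.3698, -0.0234]), np.float64(-0.149))
```

Call:
{"op": "send_rows", "data": {
  "deltas": [
    [[-0.08,0.35,0],-0.05],
    [[-0.16,0.7,0],-0.149],
    [[-0.25,1,0],-0.149],
    [[-0.25,1,0],-0.149],
    [[-0.25,1,0],-0.149],
    [[-0.25,1,0],-0.149]
  ]
}}

```text
time_s: 52.38
tcp_pos: [0.4031, 0.2177, 0.2229]
orientation: [-3.141, -0.003, -2.682]
contact_force: [0.7, -1.0, -0.8]
grip_width: 0.0586
grip_force: 12.0
```

```bash
python3 cups.py wrist,scene;  python3 - <<'E'
from h import *
s=sense();print(s['tcp_pos'],s['grip_width'],plan([.4655,.3618,.19],np.radians(206.85)))
P=K('wrist');im,d=snapshot('wrist');C=cloud('wrist',d,P);C[d==0]=9
r=R.from_euler('xyz',s['orientation']);L=r.inv().apply(C.reshape(-1,3)-s['tcp_pos']).reshape(C.shape)
hsv=cv2.cvtColor(im,cv2.COLOR_RGB2HSV);m=cv2.inRange(hsv,(45,80,40),(85,255,255))>0
Q=L[m&(abs(L[...,2])<.05)&(abs(L[...,0])<.06)]; print(len(Q),np.percentile(Q,[1,50,99],axis=0).round(4))
E
cd .
```

```text
52.3833
wrist [280. 276.] [0.4032 0.2184] 0.0281 0.2187
scene [220. 165.] [0.4046 0.218 ] 0.0285 0.2178
[0.40322344 0.21782641 0.22386154] 0.058721762164292535 (array([-1.1971,  1.0139,  0.3379]), np.float64(-0.0028))
5954 [[-0.0292 -0.0274  0.0038]
 [-0.012   0.0011  0.0117]
 [ 0.0286  0.0289  0.0258]]
```

View pics/r_wrist.png

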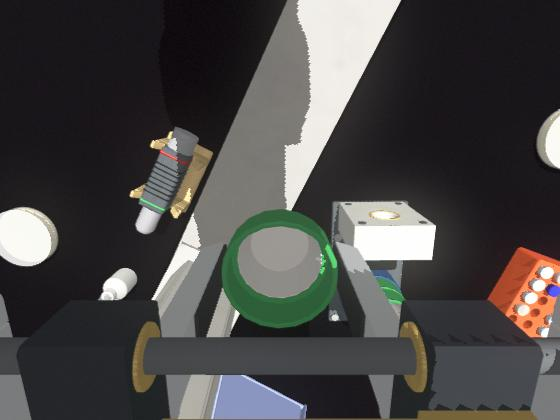

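The third cup is centred and upright in the jaws at px (280,270). I carry it over the stack.

Call:
{"op": "send_rows", "data": {
  "deltas": [
    [[-0.3,0.25,0],0],
    [[-0.6,0.5,0],0],
    [[-0.85,0.75,0],0],
    [[-1,1,0],0],
    [[-1,1,0],0],
    [[-1,1,0],0],
    [[-1,1,0],0]
  ]
}}

```text
time_s: 53.17
tcp_pos: [0.4481, 0.3521, 0.2241]
orientation: [-3.141, -0.0, -2.679]
contact_force: [0.2, -1.3, -0.7]
grip_width: 0.0587
grip_force: 12.0
```

```bash
python3 - <<'E'
from h import *
snapshot('top');snapshot('scene')
s=sense();print(s['tcp_pos'],s['grip_width'],plan([.4648,.3617,.116],np.radians(206.85)))
E
```

```text
[0.44813841 0.35186405 0.22441008] 0.058186337838764216 (array([-0.1928,  0.0139,  1.0841]), np.float64(-0.0021))
```

Call:
{"op": "send_rows", "data": {
  "deltas": [
    [[-0.193,0.014,0],-0.002],
    [[-0.193,0.014,0],-0.002],
    [[-0.193,0.014,0.2],-0.002],
    [[-0.193,0.014,0.4],-0.002],
    [[-0.193,0.014,0.4],-0.002],
    [[-0.193,0.014,0.4],-0.002],
    [[-0.193,0.014,0.4],-0.002]
  ]
}}

```text
time_s: 53.85
tcp_pos: [0.4649, 0.3628, 0.1854]
orientation: [3.141, 0.001, -2.672]
contact_force: [0.2, 1.0, -0.3]
grip_width: 0.0586
grip_force: 12.0
```

```bash
python3 - <<'E'
from h import *
snapshot('top');snapshot('scene')
s=sense();print(s['tcp_pos'],s['grip_width'],plan([.4648,.3617,.1155],np.radians(206.85)))
E
```

```text
[0.46499136 0.36311334 0.18550697] 0.05875548776186256 (array([ 0.0092, -0.012 ,  0.7001]), np.float64(0.0004))
```

Call:
{"op": "send_rows", "data": {
  "deltas": [
    [[0.005,-0.012,0.15],0],
    [[0.005,-0.012,0.3],0],
    [[0.005,-0.012,0.45],0],
    [[0.005,-0.012,0.58],0],
    [[0.005,-0.012,0.66],0],
    [[0.005,-0.012,0.7],0],
    [[0.005,-0.012,0.7],0],
    [[0.005,-0.012,0.7],0],
    [[0.005,-0.012,0.7],0]
  ]
}}

```text
time_s: 54.7
tcp_pos: [0.465, 0.3619, 0.1149]
orientation: [3.141, 0.001, -2.672]
contact_force: [-0.1, 0.9, -0.7]
grip_width: 0.0582
grip_force: 12.0
```

Call:
{"op": "send_rows", "data": {
  "deltas": [
    [[0,0,0.01],0],
    [[0,0,0.01],0],
    [[0,0,0.01],0],
    [[0,0,0.01],0]
  ]
}}

```text
time_s: 55.03
tcp_pos: [0.4647, 0.3617, 0.1133]
orientation: [-3.142, 0.0, -2.672]
contact_force: [0.3, -1.1, -0.5]
grip_width: 0.0583
grip_force: 12.0
```

Call:
{"op": "send_rows", "data": {
  "deltas": [
    [[0,0,0.008],0],
    [[0,0,0.008],0],
    [[0,0,0.008],0],
    [[0,0,0.008],0]
  ]
}}

```text
time_s: 55.37
tcp_pos: [0.4649, 0.3618, 0.1131]
orientation: [3.141, 0.001, -2.672]
contact_force: [-2.2, -2.2, 10.8]
grip_width: 0.0581
grip_force: 12.0
```

Call:
{"op": "send_rows", "data": {
  "deltas": [
    [[0,0,-0.008],0],
    [[0,0,-0.008],0],
    [[0,0,-0.008],0],
    [[0,0,-0.008],0],
    [[0,0,-0.008],0],
    [[0,0,-0.008],0]
  ],
  "jaw": 1
}}

```text
time_s: 55.87
tcp_pos: [0.4646, 0.3616, 0.1131]
orientation: [-3.141, -0.0, -2.671]
contact_force: [0.6, 0.1, 0.4]
grip_width: 0.0931
grip_force: 0.0
```

Call:
{"op": "send_rows", "data": {
  "deltas": [
    [[0,0,-0.15],0],
    [[0,0,-0.4],0],
    [[0,0,-0.7],0],
    [[0,0,-0.95],0],
    [[0,0,-0.95],0],
    [[0,0,-0.95],0]
  ]
}}

```text
time_s: 56.37
tcp_pos: [0.4651, 0.362, 0.2093]
orientation: [3.141, 0.002, -2.671]
contact_force: [0.2, -0.0, -0.6]
grip_width: 0.0937
grip_force: 0.0
```

Call:
{"op": "send_rows", "data": {
  "deltas": [
    [[0.25,-0.15,-0.05],0],
    [[0.55,-0.3,-0.1],0],
    [[0.82,-0.4,-0.15],0],
    [[0.82,-0.4,-0.15],0],
    [[0.82,-0.4,-0.15],0],
    [[0.82,-0.4,-0.15],0],
    [[0.82,-0.4,-0.15],0]
  ]
}}

```text
time_s: 56.95
tcp_pos: [0.4099, 0.2894, 0.2225]
orientation: [-3.141, -0.001, -2.671]
contact_force: [0.1, -0.0, 0.3]
grip_width: 0.0942
grip_force: 0.0
```

```bash
python3 cups.py wrist,scene,top;  python3 - <<'E'
from h import *
P=K('wrist'); im,d=snapshot('wrist'); C=cloud('wrist',d,P); C[d==0]=9
hsv=cv2.cvtColor(im,cv2.COLOR_RGB2HSV).astype(int)
wood=(hsv[...,0]>10)&(hsv[...,0]<28)&(hsv[...,1]>70)
roi=(abs(C[...,0]-.44)<.08)&(abs(C[...,1]-.112)<.035)&(C[...,2]<.065)&(C[...,2]>.045)&~wood
Q=C[roi]; print('gauge x',Q[:,0].min(),Q[:,0].max(), 'y',np.median(Q[:,1]), cv2.minAreaRect(Q[Q[:,2]>.05][:,:2].astype(np.float32)*1000))
E
```

```text
56.95
wrist [321. 288.] [0.4645 0.3624] 0.0282 0.1084
scene [214. 166.] [0.465  0.3617] 0.0284 0.1084
gauge x 0.3866457141136526 0.4973598562465476 y 0.11428340896876099 ((441.5146789550781, 111.95755004882812), (26.896099090576172, 109.47889709472656), 87.74268341064453)
```

View pics/r_wrist.png

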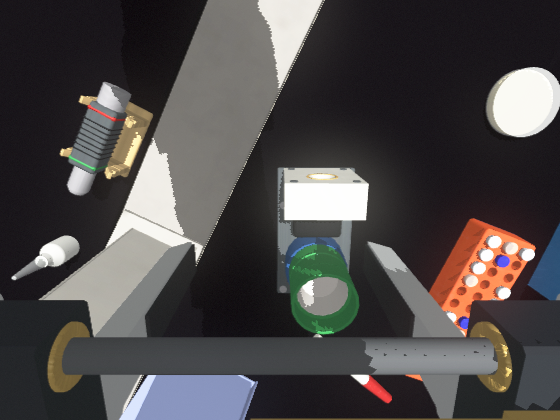

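The stack stands upright at px (322,288) with its top at 0.1084 m (0.108 expected), centred on the well. The gauge is in its cradle at (95,138), the bystanders haven't moved, and the arm touches nothing. I hand in.

```bash
python3 -c "
from cell import *
print(close_job())"
```

```text
the job is handed in; nothing more can be done
None
```

The job is handed in at about 57 s of robot time (no verdict came back): the GO end went fully home, the NO-GO end was refused at about 10 N, the gauge is back in its cradle, and all three green-collared cups are nested upright in the well.

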